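# Load the parts-tray carrier and lock it with the keeper bar

## Task

Load the carrier: nest the blue and the sand-coloured parts tray one on the other into the grey tray fixed in the carrier, in either order, each turned so that its outline matches the tray below and its foot drops fully in and sits level. Then lay the steel keeper bar lengthwise over the stack so that it rests cradled in the V notches of both end plates and sticks out past both, and let go of everything. The rack leaves only the ends of the blue tray free and the carrier leaves fingers room only along the sides, so set that tray down on the way and take it again by another wall; leave the glue bottle and the wooden sanding block where they are.

Things in the scene. Friction and masses are not known exactly. Their poses are not given: they have to be found in the camera images.
- carrier: aluminium tray carrier, fixed. Origin: centre of the underside of its 186 x 100 x 6 mm base plate; x along its length. A dark grey tray is fixed in it, outline as the loose trays: straight back at y = -40 mm, short front at y = +40 mm. End plates at x = +-82 to +-88 mm, 80 mm wide (y), 126 mm high, only 7 mm from the trays' ends; the long sides are open
- carrier_mouth (a point): middle of the grey tray's mouth at rim height, 36 mm above the carrier's underside; its walls are 8 mm thick, its floor 30 mm lower. Axes as the carrier. The first tray fully nested has its origin 18 mm below this point (rim 34 mm above it), the second its origin 16 mm above it (rim 68 mm above)
- carrier_notches (a point): where the middle of the bar's axis lies when the bar rests in both V notches, 116 mm above the carrier's underside, bar along the carrier's x. The 90-degree notches are in the tops of the end plates at y = 0, 43 mm wide at the top, bottom 11 mm below this point; the upper tray's rim is 12 mm below this point
- rack: plywood rack, fixed; the blue tray starts in it, axes alike. Origin: underside centre of its 166 x 106 x 4 mm plate, on which the tray stands (rim at z = 56 mm). Fences 6 mm thick, top at z = 62 mm, follow the tray's back, front and shoulders at a gap of 6 mm; the square parts of its ends (x = +-75, y = -40 to 0 mm) are free. Lift straight up 65 mm to clear
- mat: black rubber mat 170 x 210 x 2 mm (x, y, z), fixed flat on the bench; the sand-coloured tray starts on it. Once that is gone, it is a free place to set a tray down. Fixed black tools up to 100 mm high stand on its left (+y) side, towards the carrier and the rack: pass above them. Origin: centre of its underside
- tray_blue: blue plastic tray, loose, about 0.16 kg, 150 x 80 x 52 mm. From above: straight back 150 mm long at y = -40 mm, square ends at x = +-75 mm from y = -40 to 0, slanted shoulders from (+-75, 0) to (+-40, 40), straight front 80 mm long at y = +40; corners rounded 12 mm. Origin: centre of the outline, at the underside; x along the back, z up
- blue_rim (a point): middle of the blue tray's mouth, at rim height, 52 mm above its underside. Upright walls 8 mm thick reach from the rim 34 mm down; the inner floor is 31 mm below the rim. Axes as the tray
- blue_foot (a point): underside of the blue tray's foot. The foot is 18 mm high, the same outline 10.5 mm smaller all round (14.5 mm at its lowest edge); it drops into the mouth of the tray below with 2.5 mm play all round, only if straight back is over straight back. Then the walls rest on the rim below
- tray_sand: sand-coloured plastic tray, loose, the same in shape, size, mass and axes as the blue one. It starts on the mat, right way up, turned any way. Origin: centre of the outline, at the underside
- bar_rest: wooden rest, fixed, with two V supports at x = +-50 to +-64 mm, 40 mm wide and 32 mm high, on which the keeper bar lies at the start, along the rest's x; between them only a strip 30 mm wide and 6 mm high. Origin: centre of its underside
- keeper_bar: round steel bar, loose, 16 mm diameter, 200 mm long, about 0.15 kg, with a black rubber sleeve 50 mm long in the middle (same diameter). Origin: its middle, on the axis, 30 mm above the bench at the start; x along the bar
- glue_bottle: bystander: white glue bottle with orange tip, 49 mm diameter, 156 mm high, standing. Origin: centre of its underside. Leave alone. Beyond it on the left a fixed lamp shade hangs about 0.5 m above the bench (y over 0.39 m, x 0.43 to 0.64 m)
- sand_block: bystander: plain brown wooden sanding block, 39 x 72 x 27 mm, on the bench. Origin: centre of its underside. Leave alone
Not all that is in view belongs to the job. Several things have the shape of the keeper_bar; the one meant has the colours described above.

How it is judged:
By the outcome, as a careful person would: the job done as asked, in the order asked, and still so for the second after the job is handed in, with the robot touching nothing.
It also fails if it takes over 72 s, if anything falls off the work surface, if the arm or the gripper's body presses on something with over 40 N, if the wrist force passes 120 N, or if a joint passes its speed limit or range.

## Robot

A 6-joint arm with a two-finger parallel gripper is mounted at the origin on the work surface; the furniture and walls round the work are solid. World frame = base frame: x ahead of the robot, y to its left, z up, the work surface at z = 0. Lengths are in m, angles in degrees, forces in N, time in s.
With the tool pointing down it reaches from about 0.35 to 0.875 m from the base axis. Payload 4.2 kg.
Tool frame: the origin (TCP) lies between the finger pads; the fingertips stand 11 mm ahead of it and the grasp point (between the pads) lies 8 mm behind it; z points along the fingers, y is the direction in which the jaws open and shut (so a half turn about z gives the same grasp; the last joint's range is limited). The gripper opens to 87 mm and grips with 3 to 60 N. Pads are 19 mm wide; open, the fingers measure 117 mm over their backs; the gripper's body (75 mm by 190 mm) begins 51 mm behind the grasp point.
Start: joints at [88.155, 22.042, 0.453, 0, -68.411, -14.817], TCP at [0.179, 0.599, 0.234] pointing down, gripper open.
Joint ranges: [-179.83, 179.83], [-69.29, 118.12], [-61.27, 80.66], [-181.25, 117.63], [-171.15, -9.14], [-177.46, 177.46]. Speed limits (degrees/s): [159.86, 159.86, 180, 180, 180, 180].

## Interface

Orientations are given as a 3x3 rotation matrix whose columns are the frame's x, y, z axes.
In Python, from station import sense, capture, get_calibration, finish_job, search_frame, cut_out gives the robot as it stands.
- The arm moves only by the tool arm_command, never from a script. Its argument "rows" is a list of rows, each an object with "fingers": the opening in per cent of the stroke, from 0 (shut) to 100 (fully open); "travel": the shift along the tool's x, y, z in cm, a list of three; "roll": the turn about the tool's z in degrees. A call has 1 to 10 rows; each row is the pose to reach, as a shift and turn from the pose commanded when the call began, along the tool's axes at that moment; what a row does not reach only later rows make up. A row lasts 1/10 s, in which the tool goes at most 50 mm and 8.59 degrees, less where a joint would pass 70% of its speed; a pose out of reach is approached as far as the arm can. A call with a gripper value outside its range is refused whole. The fingers move at their own pace and stop on an object; the grip force is fixed at half the most. Time passes only in rows, so rows that repeat a pose let the fingers close. It gives the time, the measured TCP pose, the force and the opening at its end, in the units of the state.
- sense(): the state, without advancing time (a new reading comes with each control period).
- capture(name): name is "scene" or "top" or "wrist"; returns (picture, depth): 480x640x3 uint8, red, green, blue; 480x640 float32, m along the optical axis (not along the pixel's ray), 0 where there is no reading.
- get_calibration(name): a dict with "fov_y" (degrees; the focal length in pixels is half the picture's height over the tangent of half this angle, whatever the lens; pixels are square), "cx", "cy" (the principal point, pixels), "distortion" ([k1, k2, p1, p2, k3] as OpenCV has them; the pictures are not rectified), "origin" and "attitude" of the camera in the world; the wrist camera has in their place "mount" (4x4, takes a point from camera to tool coordinates, whose origin is the TCP and whose axes are the flange's). Camera axes: x right, y down, z forward; pixel columns grow to the right and rows downward; lengths in m; the calibration is good to about 2 mm. A picture is of the moment at which its call begins: read the wrist's pose just before it. get_calibration takes no time and is no camera call.
- finish_job(): hands the job in, once; it reports no verdict.
Trained networks look in the newest picture that a camera, given by its name, has taken for a name from the list of things; names that differ only in an ending like _2 or _b are one class to them, and where a whole thing is asked for, a point or a joint stands for the part that bears it (a point fixed in the world has none). Each returns a list of dicts, best first, with "p" (0 to 1); they miss things now and then, are a little off and sometimes report something else, mostly with a low value. They report only what shows in the picture. A call takes as long as a camera call. They do not tell look-alikes from the thing itself.
- search_frame(camera, label): "position" ([x, y, z] in m, in world coordinates, good to about 4 mm: the middle of the surface that is visible of it).
- cut_out(camera, label): "mask" (480x640 bool, what is visible of it).
The state is a dict: "time_s": time; "joints": joint angles; "joint_velocities": joint speeds; "effort": joint torques, N m; "tcp_pos": TCP position; "ee_rot": TCP orientation; "wrist_force": force on the tool from outside, world axes, zero at the start; "moment": the same for the moment, N m; "gripper_width": opening from 0.0 (shut) to 1.0 (fully open).
Only numpy, scipy, OpenCV 4.12 (cv2) and the standard library are available. Lean on these libraries where they do the work, as an engineer would, in place of code of your own. Each camera call takes 0.05 s, during which the arm holds its last target. There are 200 camera calls.

## Working session

There is one attempt and no reset: what is moved stays moved. The work goes in short steps, Python scripts to look and compute and a tool call to move; the robot and the scene stay as the last step left them, time stands still between calls to the robot, and variables do not carry over. Pictures are saved under pics/ and viewed, about 8 in all and at most 12, crops included, and the job is handed in when it is done.

Besides the shell and the picture viewer there is one more tool, called after "Call:" as name(argument=value, ...) on one line, values as JSON. arm_command: Moves the arm, as the interface text tells. Its arguments: {"type":"object","properties":{"rows":{"type":"array","items":{"type":"object","properties":{"fingers":{"type":"number"},"travel":{"type":"array","items":{"type":"number"}},"roll":{"type":"number"}}}}},"required":["rows"]}

```bash
ls; mkdir -p pics
cat > h.py <<'E'
import numpy as np, cv2, json
from station import *
def cal(n):
    c=get_calibration(n); f=240/np.tan(np.radians(c["fov_y"])/2)
    K=np.array([[f,0,c["cx"]],[0,f,c["cy"]],[0,0,1]]); D=np.array(c["distortion"],float)
    if "mount" in c:
        s=sense(); T=np.eye(4);T[:3,:3]=np.array(s["ee_rot"]);T[:3,3]=s["tcp_pos"]; M=T@np.array(c["mount"])
    else:
        M=np.eye(4);M[:3,:3]=np.array(c["attitude"]);M[:3,3]=c["origin"]
    return K,D,M
def cloud(n,depth,c=None):
    K,D,M=c or cal(n); v,u=np.mgrid[0:480,0:640]
    p=cv2.undistortPoints(np.stack([u,v],-1).reshape(-1,1,2).astype(np.float64),K,D).reshape(480,640,2)
    P=np.dstack([p*depth[...,None],depth]); W=P@M[:3,:3].T+M[:3,3]; W[depth<=0]=np.nan
    return W
def save(n,img): cv2.imwrite("pics/"+n+".png",cv2.cvtColor(img,cv2.COLOR_RGB2BGR))
E
python3 - <<'E'
from h import *
for n in ("scene","top"):
    a,d=capture(n); save(n+"0",a); np.savez(n+"0.npz",a=a,d=d,W=cloud(n,d))
    for l in ["carrier","rack","mat","tray_blue","tray_sand","bar_rest","keeper_bar","glue_bottle","sand_block"]:
        r=search_frame(n,l); print(n,l,[(round(x["p"],2),np.round(x["position"],3).tolist()) for x in r[:4]])
s=sense();print(s)
E
```

```text
pics
scene carrier [(0.7, [0.422, 0.348, 0.038])]
scene rack [(0.79, [0.391, -0.013, 0.034])]
scene mat [(0.63, [0.4, -0.403, 0.002])]
scene tray_blue [(0.95, [0.441, 0.05, 0.034]), (0.68, [0.392, -0.01, 0.03])]
scene tray_sand [(0.91, [0.416, -0.352, 0.034])]
scene bar_rest [(0.7, [0.61, 0.004, 0.002])]
scene keeper_bar [(0.72, [0.174, -0.329, 0.014]), (0.55, [0.617, -0.014, 0.035]), (0.53, [0.4, -0.403, 0.005])]
scene glue_bottle [(0.84, [0.596, 0.265, 0.076])]
scene sand_block [(0.71, [0.569, -0.308, 0.026])]
top carrier [(0.72, [0.431, 0.358, 0.007])]
top rack [(0.68, [0.397, 0.03, 0.003])]
top mat [(0.81, [0.425, -0.328, 0.002]), (0.64, [0.611, -0.006, 0.039])]
top tray_blue [(0.59, [0.435, 0.042, 0.026])]
top tray_sand [(0.88, [0.424, -0.357, 0.022])]
top bar_rest [(0.6, [0.608, 0.002, 0.005]), (0.57, [0.424, -0.332, 0.002])]
top keeper_bar [(0.96, [0.176, -0.324, 0.012]), (0.79, [0.613, -0.005, 0.038])]
top glue_bottle [(0.8, [0.597, 0.268, 0.107])]
top sand_block [(0.43, [0.582, -0.3, 0.026])]
{'time_s': 1.0, 'joints': array([ 8.81545110e+01,  2.20410399e+01,  4.52241951e-01,  1.11316215e-03,
       -6.84121826e+01, -1.48171588e+01]), 'joint_velocities': array([-0.11959746,  0.03192706,  0.03213163, -0.03247278,  0.04123492,
       -0.02128748]), 'effort': array([ 3.15842417e-04, -3.90469551e+01,  1.87625402e+01,  4.22468618e+00,
        1.55380036e-02, -1.81397689e-05]), 'tcp_pos': array([0.17918017, 0.59873672, 0.23355708]), 'ee_rot': array([[ 9.58011676e-01, -2.86729188e-01,  1.75050870e-05],
       [-2.86729188e-01, -9.58011677e-01, -1.76849422e-05],
       [ 2.18408669e-05,  1.19231618e-05, -1.00000000e+00]]), 'wrist_force': array([-0.02997565, -0.0570104 ,  0.62233907]), 'moment': array([-0.04966514,  0.05273237, -0.03060833]), 'gripper_width': 0.9995422622550039}
```

View pics/top0.png

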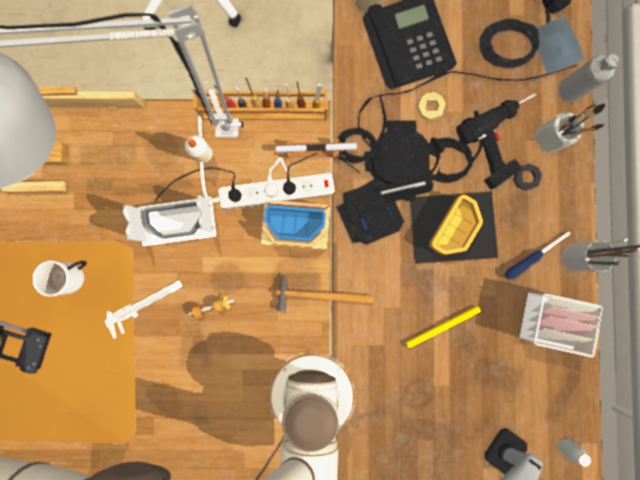

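View pics/scene0.png

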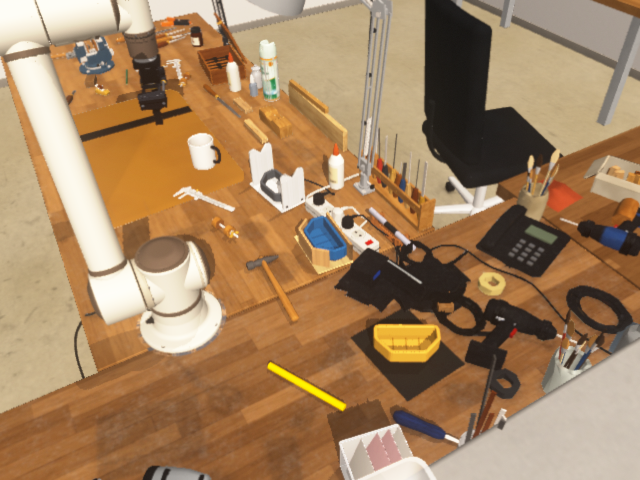

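The top view (up = +x, left = +y) shows the carrier at (170,220), the blue tray in its rack at (295,225), the sand-coloured tray on the mat at (457,225), and the white/black-sleeved bar at (315,148). The scene view agrees. The yellow bar at (445,327) is a decoy.

Next I fit the tray outlines to the rim points.

```bash
cat >> h.py <<'E'
from scipy.optimize import minimize
V=np.array([[-75,-40],[75,-40],[75,0],[40,40],[-40,40],[-75,0]])/1000.
def sdist(p,inset=0.0):
    # signed distance to hexagon (positive inside), halfplanes
    d=np.inf*np.ones(len(p))
    for i in range(6):
        a,b=V[i],V[(i+1)%6]; t=(b-a)/np.linalg.norm(b-a); n=np.array([-t[1],t[0]])
        d=np.minimum(d,(p-a)@n)
    return d
def fit(P,guess,yaws=range(0,360,20)):
    """P Nx2 rim-height points; min robust distance to the 8 mm rim band; returns x,y,yaw(deg),mean cost"""
    P=P[np.hypot(*(P-guess).T)<0.13]
    def c(q):
        a=q[2]; R=np.array([[np.cos(a),-np.sin(a)],[np.sin(a),np.cos(a)]])
        d=sdist((P-q[:2])@R)
        return np.mean(np.minimum(np.maximum(np.abs(d-0.004)-0.003,0)/0.01,1.0)**1.0)+0.05*np.mean(np.minimum(np.abs(d-.004)/.01,1))
    best=None
    for y in yaws:
        for dx in (-.02,.02):
          r=minimize(c,[guess[0]+dx,guess[1],np.radians(y)],method="Nelder-Mead",options=dict(initial_simplex=np.array([[guess[0]+dx,guess[1],np.radians(y)]]*4)+np.vstack([np.zeros(3),np.diag([.02,.02,.3])]),maxiter=250))
          if best is None or r.fun<best.fun: best=r
    q=best.x; return [round(q[0],4),round(q[1],4),round(np.degrees(q[2])%360,1),round(best.fun,3),len(P)]
E
python3 - <<'E'
from h import *
for n in ("top","scene"):
    z=np.load(n+"0.npz"); W=z["W"].reshape(-1,3)
    for l,g,h in (("sand",(.424,-.355),.054),("blue",(.42,.035),.056),("carr",(.43,.355),.036)):
        m=np.abs(W[:,2]-h)<.005
        print(n,l,fit(W[m][:,:2],np.array(g),range(0,360,40)))
    m=(W[:,2]>.118)&(W[:,2]<.132)&(np.hypot(W[:,0]-.43,W[:,1]-.35)<.15); Q=W[m][:,:2]
    print("endplates"); 
    for s in (Q[Q[:,1]>.355],Q[Q[:,1]<.355]): print(len(s),s.mean(0) if len(s) else "",np.ptp(s,axis=0) if len(s) else "")
    m=(W[:,2]>.02)&(W[:,2]<.05)&(np.hypot(W[:,0]-.615,W[:,1])<.13); Q=W[m]
    c=Q.mean(0); u,s_,vt=np.linalg.svd(Q[:,:2]-c[:2],full_matrices=False); t=(Q[:,:2]-c[:2])@vt[0]; print("bar",c,vt[0],t.min(),t.max())
for n in("top","scene","wrist"):
    c=get_calibration(n); print(n,{k:np.round(v,3).tolist() for k,v in c.items()})
E
```

```text
top sand [np.float64(0.4178), np.float64(-0.3573), np.float64(149.3), np.float64(0.046), 525]
top blue [np.float64(0.4271), np.float64(0.0446), np.float64(85.8), np.float64(0.349), 770]
top carr [np.float64(0.434), np.float64(0.3458), np.float64(98.0), np.float64(0.171), 493]
endplates
78 [0.4229955  0.42988579] [0.07637345 0.0166077 ]
72 [0.44612241 0.25987661] [0.07720841 0.0155646 ]
bar [0.56448433 0.00273881 0.03512148] [-0.85641972  0.51628021] -0.14477399923163903 0.08466620358003922
scene sand [np.float64(0.4179), np.float64(-0.3611), np.float64(149.2), np.float64(0.099), 640]
scene blue [np.float64(0.4292), np.float64(0.039), np.float64(84.8), np.float64(0.548), 667]
scene carr [np.float64(0.4321), np.float64(0.3558), np.float64(277.9), np.float64(0.515), 232]
endplates
37 [0.41774804 0.42391053] [0.07824051 0.02481344]
40 [0.44377556 0.25581497] [0.0780433  0.01929749]
bar [ 0.58196155 -0.00243161  0.0333393 ] [-0.99451582  0.10458621] -0.15964873810172828 0.0944607338868469
top {'fov_y': 48.746, 'cx': 315.207, 'cy': 235.789, 'distortion': [0.013, 0.0, 0.0, 0.0, 0.0], 'origin': [0.322, -0.016, 1.34], 'attitude': [[0.005, -0.998, 0.057], [-1.0, -0.004, 0.008], [-0.008, -0.057, -0.998]]}
scene {'fov_y': 46.827, 'cx': 322.482, 'cy': 247.014, 'distortion': [-0.017, 0.0, 0.0, 0.0, 0.0], 'origin': [-0.109, -0.951, 1.055], 'attitude': [[0.871, -0.349, 0.347], [-0.492, -0.585, 0.645], [-0.022, -0.732, -0.681]]}
wrist {'fov_y': 60.013, 'cx': 317.862, 'cy': 235.636, 'distortion': [-0.097, 0.0, 0.0, 0.0, 0.0], 'mount': [[0.0, -0.956, -0.294, 0.082], [1.0, 0.001, -0.001, 0.0], [0.001, -0.294, 0.956, -0.15], [0.0, 0.0, 0.0, 1.0]]}
```

Call:
arm_command(rows=[{"fingers": 100, "travel": [31.7, 17.0, -1.6], "roll": 65.3}, {"fingers": 100, "travel": [31.7, 17.0, -1.6], "roll": 65.3}, {"fingers": 100, "travel": [31.7, 17.0, -1.6], "roll": 65.3}, {"fingers": 100, "travel": [31.7, 17.0, -1.6], "roll": 65.3}, {"fingers": 100, "travel": [31.7, 17.0, -1.6], "roll": 65.3}, {"fingers": 100, "travel": [31.7, 17.0, -1.6], "roll": 65.3}, {"fingers": 100, "travel": [31.7, 17.0, -1.6], "roll": 65.3}, {"fingers": 100, "travel": [31.7, 17.0, -1.6], "roll": 65.3}, {"fingers": 100, "travel": [31.7, 17.0, -1.6], "roll": 65.3}, {"fingers": 100, "travel": [31.7, 17.0, -1.6], "roll": 65.3}])

```text
time_s: 2.0
tcp_pos: [0.434, 0.3451, 0.2495]
ee_rot: [[0.141, -0.99, -0.0], [-0.99, -0.141, 0.0], [-0.0, 0.0, -1.0]]
wrist_force: [-0.3, 0.9, -0.7]
gripper_width: 0.995
```

```bash
cat >> h.py <<'E'
def th():
    R=np.array(sense()["ee_rot"]); return np.degrees(np.arctan2(R[1,0],R[0,0]))
def delta(x,y,z,theta):
    s=sense(); R=np.array(s["ee_rot"]); d=R.T@(np.array([x,y,z])-s["tcp_pos"])*100
    return "travel",np.round(d,2).tolist(),"roll",round(-(theta-th()),2),"TCP",np.round(s["tcp_pos"],4).tolist(),"th",round(th(),2),"t",round(s["time_s"],2)
E
python3 - <<'E'
from h import *
c=cal("wrist");a,d=capture("wrist"); save("w1",a); W=cloud("wrist",d,c).reshape(-1,3); np.save("w1.npy",W)
print(delta(.434,.345,.25,-82))
for h in (.034,.036,.038):
    m=np.abs(W[:,2]-h)<.003; print(fit(W[m][:,:2],np.array((.434,.345)),(98,278)))
m=(W[:,2]>.12)&(W[:,2]<.132)&(np.hypot(W[:,0]-.43,W[:,1]-.35)<.15); Q=W[m]
for s in (Q[Q[:,1]>.35],Q[Q[:,1]<.35]): print(len(s),s.mean(0),np.ptp(s,axis=0))
# heights
for n in ("top","scene"):
    U=np.load(n+"0.npz")["W"].reshape(-1,3)
    print(n); 
    for y0 in np.arange(-.46,.26,.04):
        print(round(y0,2),[int(1000*np.nanmax(np.r_[-0.009,U[(U[:,0]>x0)&(U[:,0]<=x0+.04)&(U[:,1]>y0)&(U[:,1]<=y0+.04),2]])) for x0 in np.arange(.26,.74,.04)])
E
```

```text
('travel', [0.06, -0.03, -0.05], 'roll', np.float64(0.18), 'TCP', [0.4337, 0.3456, 0.2495], 'th', np.float64(-81.82), 't', 2.05)
[np.float64(0.4351), np.float64(0.344), np.float64(97.7), np.float64(0.126), 4179]
[np.float64(0.435), np.float64(0.3441), np.float64(97.7), np.float64(0.125), 4096]
[np.float64(0.4349), np.float64(0.3447), np.float64(97.7), np.float64(0.119), 2423]
477 [0.4223824  0.42653067 0.12341308] [0.07805826 0.01648966 0.00733958]
710 [0.44687465 0.25957028 0.12428457] [0.07871807 0.01632262 0.00734494]
top
-0.46 [5, 6, 10, 8, 7, 7, 55, 56, 52, 54, 62, 56]
-0.42 [7, 5, 8, 61, 60, 58, 10, 26, 24, 64, 65, 49]
-0.38 [6, 7, 58, 56, 53, 59, 20, 25, 20, 63, 63, 7]
-0.34 [7, 7, 57, 58, 60, 59, 24, 66, 82, 65, 24, 25]
-0.3 [6, 7, 58, 57, 9, 65, 98, 79, 53, 63, 23, 28]
-0.26 [8, 5, 9, 11, 46, 85, 98, 51, 57, 53, 19, 7]
-0.22 [7, 6, 7, 56, 103, 99, 98, 51, 55, 55, 19, 8]
-0.18 [6, 8, 41, 103, 104, 104, 99, 103, 96, 51, 15, 8]
-0.14 [5, 7, 51, 102, 102, 102, 62, 100, 99, 38, 18, 15]
-0.1 [6, 10, 7, 16, 56, 96, 58, 11, 41, 43, 17, 8]
-0.06 [7, 7, 11, 65, 61, 66, 45, 43, 40, 42,
[... 624 characters left out ...]
4, 53, 59, 20, 24]
-0.26 [5, 6, 6, 6, 53, 86, 97, 50, 53, 53, 18, 6]
-0.22 [6, 6, 4, 54, 98, 100, 95, 48, 51, 52, 18, 9]
-0.18 [5, 5, 49, 100, 102, 101, 101, 99, 97, 50, 8, 8]
-0.14 [5, 4, 50, 97, 100, 100, -9, 10, 37, 38, 14, 11]
-0.1 [4, 4, 4, 5, 3, -9, -9, 8, 39, 40, 16, 3]
-0.06 [3, 3, 7, 64, 58, 64, 42, 37, 41, 35, 103, 225]
-0.02 [4, 4, 64, 62, 57, 64, 40, 37, 40, 35, 86, 223]
0.02 [20, 3, 66, 59, 56, 65, 69, 61, 39, 34, 86, 212]
0.06 [22, 11, 66, 64, 51, 69, 72, 59, 39, 30, 86, 165]
0.1 [5, 4, 5, 64, 58, 68, 69, 60, 4, 2, 85, 223]
0.14 [3, 3, 3, 3, 5, 67, 64, 3, 5, 3, 584, 583]
0.18 [4, 3, 5, 3, 3, 69, 66, 54, 5, 365, 584, 579]
0.22 [4, 4, 5, 126, 124, 128, -9, 15, 117, 235, 576, 173]
```

View pics/w1.png

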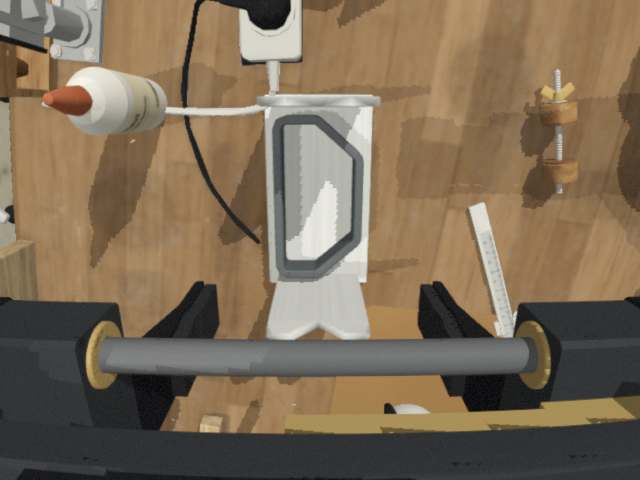

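The wrist view shows the grey tray in the carrier centred near (318,195), with its short front to the right (world −x). That confirms yaw ≈ 98°. Now I go to the sand tray.

Call:
arm_command(rows=[{"fingers": 100, "travel": [39.4, 7.3, 0], "roll": -51}, {"fingers": 100, "travel": [39.4, 7.3, 0], "roll": -51}, {"fingers": 100, "travel": [39.4, 7.3, 0], "roll": -51}, {"fingers": 100, "travel": [39.4, 7.3, 0], "roll": -51}, {"fingers": 100, "travel": [39.4, 7.3, 0], "roll": -51}, {"fingers": 100, "travel": [39.4, 7.3, 0], "roll": -51}, {"fingers": 100, "travel": [39.4, 7.3, 0], "roll": -51}, {"fingers": 100, "travel": [39.4, 7.3, 0], "roll": -51}, {"fingers": 100, "travel": [39.4, 7.3, 0], "roll": -51}])

```text
time_s: 2.95
tcp_pos: [0.4161, -0.0572, 0.2497]
ee_rot: [[0.857, -0.515, -0.0], [-0.515, -0.857, -0.0], [0.0, 0.0, -1.0]]
wrist_force: [-0.1, 0.8, -0.9]
gripper_width: 0.998
```

Call:
arm_command(rows=[{"fingers": 60, "travel": [15.7, 29.5, 0], "roll": 0}, {"fingers": 60, "travel": [15.7, 29.5, 0], "roll": 0}, {"fingers": 60, "travel": [15.7, 29.5, 0], "roll": 0}, {"fingers": 60, "travel": [15.7, 29.5, 0], "roll": 0}, {"fingers": 60, "travel": [15.7, 29.5, 0], "roll": 0}, {"fingers": 60, "travel": [15.7, 29.5, 0], "roll": 0}, {"fingers": 60, "travel": [15.7, 29.5, 0], "roll": 0}, {"fingers": 60, "travel": [15.7, 29.5, 0], "roll": 0}, {"fingers": 60, "travel": [15.7, 29.5, 0], "roll": 0}])

```text
time_s: 3.85
tcp_pos: [0.4003, -0.3886, 0.2489]
ee_rot: [[0.858, -0.513, -0.001], [-0.513, -0.858, 0.001], [-0.001, -0.0, -1.0]]
wrist_force: [0.4, 0.2, 0.2]
gripper_width: 0.603
```

Run:
```python
from h import *
capture("wrist")
c=cal("wrist");a,d=capture("wrist"); save("w2",a); W=cloud("wrist",d,c).reshape(-1,3)
for h in (.051,.054,.057):
    m=np.abs(W[:,2]-h)<.003; r=fit(W[m][:,:2],np.array((.418,-.358)),(149,329)); print(r)
    if h==.054: q=r
a_=np.radians(q[2]); n=np.array([-np.sin(a_),np.cos(a_)]); p=q[:2]+.036*n; print(p, delta(p[0],p[1],.036,q[2]-180))
```

```text
[np.float64(0.4196), np.float64(-0.3598), np.float64(149.2), np.float64(0.033), 3660]
[np.float64(0.4194), np.float64(-0.3596), np.float64(149.2), np.float64(0.043), 4037]
[np.float64(0.4194), np.float64(-0.3596), np.float64(149.2), np.float64(0.243), 679]
[ 0.40096646 -0.39052256] ('travel', [0.2, 0.21, 21.35], 'roll', np.float64(-0.01), 'TCP', [0.4003, -0.3877, 0.2495], 'th', np.float64(-30.81), 't', 3.95)
```

View pics/w2.png

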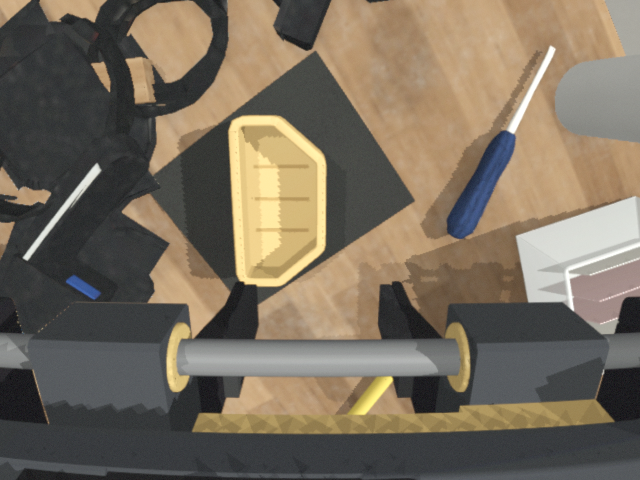

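The sand tray is at about (280,200) with its short front facing right. I descend over the front wall and grip it.

Call:
arm_command(rows=[{"fingers": 45, "travel": [0.2, 0.2, 17.0], "roll": 0}, {"fingers": 45, "travel": [0.2, 0.2, 17.0], "roll": 0}, {"fingers": 45, "travel": [0.2, 0.2, 17.0], "roll": 0}, {"fingers": 45, "travel": [0.2, 0.2, 17.0], "roll": 0}, {"fingers": 45, "travel": [0.2, 0.2, 20.0], "roll": 0}, {"fingers": 45, "travel": [0.2, 0.2, 21.1], "roll": 0}, {"fingers": 0, "travel": [0.2, 0.2, 21.1], "roll": 0}, {"fingers": 0, "travel": [0.2, 0.2, 21.1], "roll": 0}, {"fingers": 0, "travel": [0.2, 0.2, 21.1], "roll": 0}, {"fingers": 0, "travel": [0.2, 0.2, 21.1], "roll": 0}])

```text
time_s: 4.95
tcp_pos: [0.4014, -0.3922, 0.0401]
ee_rot: [[0.858, -0.514, 0.003], [-0.514, -0.858, -0.002], [0.003, -0.0, -1.0]]
wrist_force: [-0.5, 0.4, 0.5]
gripper_width: 0.17
```

Call:
arm_command(rows=[{"fingers": 0, "travel": [0, 0, 0], "roll": 0}, {"fingers": 0, "travel": [0, 0, 0], "roll": 0}, {"fingers": 0, "travel": [0, 0, -5.0], "roll": 0}, {"fingers": 0, "travel": [0, 0, -10.0], "roll": 0}, {"fingers": 0, "travel": [0, 0, -15.0], "roll": 0}, {"fingers": 0, "travel": [0, 0, -20.0], "roll": 0}, {"fingers": 0, "travel": [0, 0, -20.0], "roll": 0}])

```text
time_s: 5.65
tcp_pos: [0.4034, -0.3945, 0.2468]
ee_rot: [[0.858, -0.514, 0.013], [-0.514, -0.858, -0.01], [0.016, 0.002, -1.0]]
wrist_force: [0.1, -0.1, -1.5]
gripper_width: 0.088
```

Run:
```python
from h import *
c=cal("wrist");a,d=capture("wrist"); save("w3",a); W=cloud("wrist",d,c).reshape(-1,3)
M=c[2]; s=sense(); R=np.array(s["ee_rot"]); T=(W-s["tcp_pos"])@R
m=(W[:,2]>.12)&(T[:,0]>-.1)&(T[:,0]<.1)&(T[:,1]>-.12)&(T[:,1]<.03)&(T[:,2]>-.03); Q=T[m]
# plane of rim: near z_tool = -18mm
for x0 in np.arange(0.0,.1,.02):
  for y0 in np.arange(-.1,.02,.02):
    k=Q[(Q[:,0]>x0)&(Q[:,0]<x0+.02)&(Q[:,1]>y0)&(Q[:,1]<y0+.02)]
    print(int(1000*np.percentile(k[:,2],3)) if len(k)>5 else None,end=" ")
  print()
print(s["gripper_width"],s["wrist_force"],delta(.435,.344,.25,-82.1))
```

```text
None -18 11 11 -28 -28 
None -18 11 11 -18 -18 
None -18 11 -18 -18 -18 
None -19 -19 -19 -18 None 
None None None None None None 
0.08737125983941253 [ 0.41044418  0.44379079 -3.11542481] ('travel', [-35.05, -64.89, -1.05], 'roll', np.float64(51.13), 'TCP', [0.4018, -0.3928, 0.2425], 'th', np.float64(-30.97), 't', 5.7)
```

View pics/w3.png

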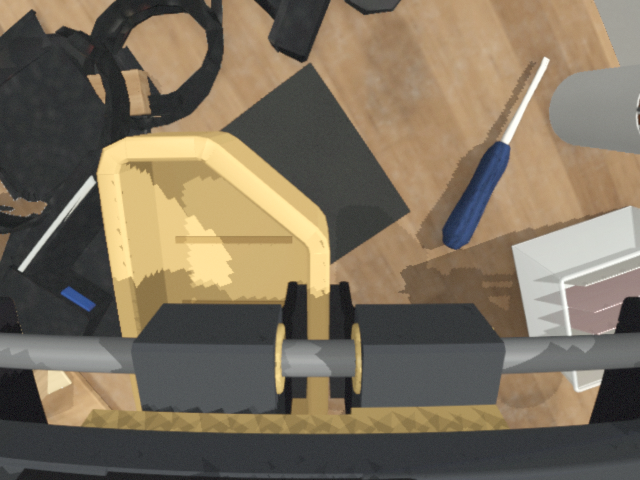

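```bash
cat >> h.py <<'E'
def inhand(g,yaw,cam="wrist"):
    "fit held tray in tool frame (x,y mirrored: use (x,-y)); g=(x,y) guess tool, yaw = tray yaw in that mirrored frame"
    c=cal(cam); a,d=capture(cam); W=cloud(cam,d,c).reshape(-1,3); s=sense(); R=np.array(s["ee_rot"]); T=(W-s["tcp_pos"])@R
    m=(np.abs(T[:,2]+.018)<.005)&((T[:,0]>.035)|(np.abs(T[:,1])>.1))
    P=np.c_[T[m][:,0],-T[m][:,1]]; f=fit(P,np.array([g[0],-g[1]]),(yaw-5,yaw,yaw+5)); f[1]*=-1; return f
def tgt(cx,cy,theta,off):
    "TCP xy so that tool offset off=(x,y) lies at cx,cy"
    t=np.radians(theta); X=np.array([np.cos(t),np.sin(t)]); Y=np.array([np.sin(t),-np.cos(t)])
    return np.array([cx,cy])-off[0]*X-off[1]*Y
E
python3 - <<'E'
from h import *
f=inhand((0,-.036),180); print(f)
p=tgt(.435,.344,-82.1,(f[0],-.036)); print(p)
print(delta(p[0],p[1],.25,-82.1))
E
```

```text
[np.float64(0.0), np.float64(-0.0352), np.float64(179.7), np.float64(0.025), 8447]
[0.39934166 0.339052  ]
('travel', [-37.72, -62.58, -1.08], 'roll', np.float64(51.1), 'TCP', [0.4004, -0.3916, 0.2393], 'th', np.float64(-31.0), 't', 5.75)
```

Call:
arm_command(rows=[{"fingers": 0, "travel": [-3, -4, -1], "roll": 5}, {"fingers": 0, "travel": [-6, -9, -1], "roll": 13}, {"fingers": 0, "travel": [-9, -13.5, -1], "roll": 21}, {"fingers": 0, "travel": [-12, -18, -1], "roll": 29}, {"fingers": 0, "travel": [-15, -22.5, -1], "roll": 37}, {"fingers": 0, "travel": [-18, -27, -1], "roll": 45}, {"fingers": 0, "travel": [-21, -32, -1], "roll": 51.1}, {"fingers": 0, "travel": [-24, -37, -1], "roll": 51.1}, {"fingers": 0, "travel": [-27, -41, -1], "roll": 51.1}, {"fingers": 0, "travel": [-29, -44, -1], "roll": 51.1}])

```text
time_s: 6.75
tcp_pos: [0.3801, 0.0582, 0.2465]
ee_rot: [[0.137, -0.991, -0.004], [-0.991, -0.137, -0.002], [0.001, 0.004, -1.0]]
wrist_force: [1.9, -0.7, -1.1]
gripper_width: 0.084
```

Run:
```python
from h import *
print(delta(.3993,.339,.25,-82.1))
```

```text
('travel', [-27.55, -5.76, -0.41], 'roll', np.float64(-0.0), 'TCP', [0.3801, 0.0582, 0.2465], 'th', np.float64(-82.1), 't', 6.75)
```

Call:
arm_command(rows=[{"fingers": 0, "travel": [-4, -1, 0], "roll": 0}, {"fingers": 0, "travel": [-9, -2, 0], "roll": 0}, {"fingers": 0, "travel": [-14, -3, 0], "roll": 0}, {"fingers": 0, "travel": [-18, -4, 0], "roll": 0}, {"fingers": 0, "travel": [-21, -5, 0], "roll": 0}, {"fingers": 0, "travel": [-23, -5.5, 0], "roll": 0}, {"fingers": 0, "travel": [-23, -5.5, 0], "roll": 0}, {"fingers": 0, "travel": [-23, -5.5, 0], "roll": 0}])

```text
time_s: 7.55
tcp_pos: [0.404, 0.2915, 0.247]
ee_rot: [[0.138, -0.99, -0.003], [-0.99, -0.138, -0.003], [0.003, 0.003, -1.0]]
wrist_force: [-0.1, -0.1, -2.0]
gripper_width: 0.092
```

Run:
```python
from h import *
f=inhand((0,-.036),180);print(f)
c=cal("wrist");a,d=capture("wrist"); save("w4",a);W=cloud("wrist",d,c).reshape(-1,3)
m=(W[:,2]>.12)&(W[:,2]<.132)&(np.hypot(W[:,0]-.43,W[:,1]-.35)<.15); Q=W[m]
for s in (Q[Q[:,1]>.35],Q[Q[:,1]<.35]): print(len(s),s.mean(0) if len(s) else 0)
p=tgt(.435,.344,-82.1,(f[0],-.036))
print(delta(p[0],p[1],.19,-82.1), sense()["wrist_force"])
```

```text
[np.float64(-0.0023), np.float64(-0.036), np.float64(179.7), np.float64(0.011), 2940]
0 0
335 [0.41961809 0.25535106 0.12410778]
('travel', [-4.6, -0.17, 5.79], 'roll', np.float64(-0.03), 'TCP', [0.4044, 0.2911, 0.248], 'th', np.float64(-82.13), 't', 7.65) [ 0.08764114 -0.43246909 -1.83524249]
```

Call:
arm_command(rows=[{"fingers": 0, "travel": [-3, 0, 0], "roll": 0}, {"fingers": 0, "travel": [-4.6, -0.15, 2], "roll": 0}, {"fingers": 0, "travel": [-4.6, -0.15, 5], "roll": 0}, {"fingers": 0, "travel": [-4.6, -0.15, 9], "roll": 0}, {"fingers": 0, "travel": [-4.6, -0.15, 13], "roll": 0}, {"fingers": 0, "travel": [-4.6, -0.15, 16.5], "roll": 0}, {"fingers": 0, "travel": [-4.6, -0.15, 16.5], "roll": 0}])

```text
time_s: 8.35
tcp_pos: [0.3977, 0.3339, 0.0795]
ee_rot: [[0.136, -0.991, -0.007], [-0.991, -0.135, -0.009], [0.008, 0.008, -1.0]]
wrist_force: [-0.3, -0.8, -1.9]
gripper_width: 0.087
```

Run:
```python
from h import *
f=inhand((0,-.036),180);print(f)
c=cal("wrist");a,d=capture("wrist"); save("w5",a);W=cloud("wrist",d,c).reshape(-1,3)
p=tgt(.435,.344,-82.1,(f[0],-.036))
print(delta(p[0],p[1],.052,-82.1), sense()["wrist_force"])
```

```text
[np.float64(0.0319), np.float64(0.0228), np.float64(202.5), np.float64(0.004), 235]
('travel', [-3.33, 0.1, 3.24], 'roll', np.float64(0.02), 'TCP', [0.4006, 0.3378, 0.0844], 'th', np.float64(-82.08), 't', 8.45) [ 0.32131376  0.81008248 -0.99221223]
```

View pics/w5.png

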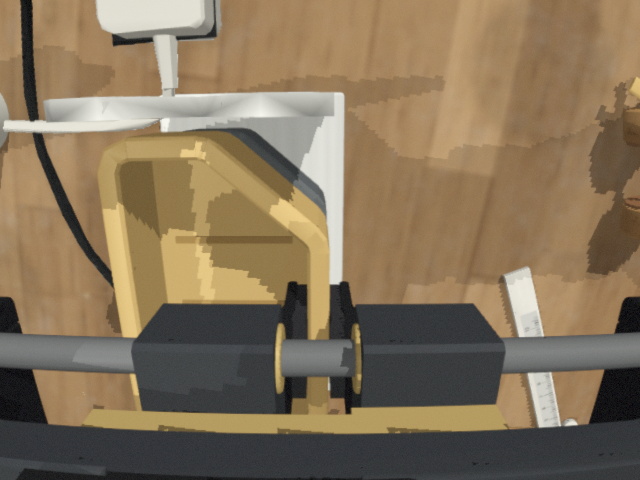

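The held tray is level and lined up over the grey tray; in the hand it looks the same as in the previous view. Lowering it now.

Call:
arm_command(rows=[{"fingers": 0, "travel": [0, 0.1, 0.8], "roll": 0}, {"fingers": 0, "travel": [0, 0.1, 1.4], "roll": 0}, {"fingers": 0, "travel": [0, 0.1, 2.0], "roll": 0}, {"fingers": 0, "travel": [0, 0.1, 2.6], "roll": 0}, {"fingers": 0, "travel": [0, 0.1, 3.1], "roll": 0}, {"fingers": 0, "travel": [0, 0.1, 3.3], "roll": 0}, {"fingers": 0, "travel": [0, 0.1, 3.3], "roll": 0}])

```text
time_s: 9.15
tcp_pos: [0.399, 0.3384, 0.0551]
ee_rot: [[0.14, -0.99, 0.001], [-0.99, -0.14, -0.0], [0.001, -0.001, -1.0]]
wrist_force: [-9.4, -5.4, 29.5]
gripper_width: 0.093
```

Run:
```python
from h import *
print(delta(.3995,.338,.052,-82.1), sense()["wrist_force"])
c=cal("wrist");a,d=capture("wrist");W=cloud("wrist",d,c)
b=a.astype(int); m=(b[...,0]-b[...,2]>50)&(W[...,2]>.055)&(W[...,2]<.085)&(np.hypot(W[...,0]-.435,W[...,1]-.344)<.1)
Q=W[m]
A=np.c_[Q[:,:2]-[.435,.344],np.ones(len(Q))]
k=np.ones(len(Q),bool)
for _ in range(5):
    s=np.linalg.lstsq(A[k],Q[k,2],rcond=None)[0]; k=np.abs(A@s-Q[:,2])<.003
print(s,k.sum()); print(fit(Q[k][:,:2],np.array([.435,.344]),(98,)))
```

```text
('travel', [0.04, -0.04, 0.31], 'roll', np.float64(0.16), 'TCP', [0.399, 0.3384, 0.0551], 'th', np.float64(-81.94), 't', 9.15) [-9.41484746 -5.42425374 29.49028237]
[-0.00038148  0.00098694  0.06910299] 13130
[np.float64(0.4345), np.float64(0.3451), np.float64(97.3), np.float64(0.024), 13130]
```

Call:
arm_command(rows=[{"fingers": 40, "travel": [0, 0, -0.2], "roll": 0}, {"fingers": 40, "travel": [0, 0, -0.3], "roll": 0}, {"fingers": 40, "travel": [0, 0, -0.3], "roll": 0}, {"fingers": 40, "travel": [0, 0, -0.3], "roll": 0}, {"fingers": 40, "travel": [0, 0, -0.3], "roll": 0}, {"fingers": 40, "travel": [0, 0, -4], "roll": 0}, {"fingers": 40, "travel": [0, 0, -9], "roll": 0}, {"fingers": 40, "travel": [0, 0, -14], "roll": 0}, {"fingers": 40, "travel": [0, 0, -18.5], "roll": 0}, {"fingers": 40, "travel": [0, 0, -18.5], "roll": 0}])

```text
time_s: 10.2
tcp_pos: [0.4016, 0.3409, 0.2427]
ee_rot: [[0.139, -0.99, 0.01], [-0.99, -0.139, 0.011], [-0.009, -0.011, -1.0]]
wrist_force: [-0.4, 0.3, -0.7]
gripper_width: 0.4
```

```bash
cat >> h.py <<'E'
def rimfit(cam,cx,cy,z,yaws,col,tol=.012,r=.1):
    c=cal(cam);a,d=capture(cam);W=cloud(cam,d,c);b=a.astype(int)
    cm=(b[...,0]-b[...,2]>50) if col=="sand" else (b[...,2]-b[...,0]>40)
    m=cm&(np.abs(W[...,2]-z)<tol)&(np.hypot(W[...,0]-cx,W[...,1]-cy)<r); Q=W[m]
    A=np.c_[Q[:,:2]-[cx,cy],np.ones(len(Q))]; k=np.abs(Q[:,2]-z)<.006
    for _ in range(6):
        s=np.linalg.lstsq(A[k],Q[k,2],rcond=None)[0]; k=np.abs(A@s-Q[:,2])<.003
    print("rim slope,h",np.round(s,4),k.sum()); return a,fit(Q[k][:,:2],np.array([cx,cy]),yaws)
E
python3 - <<'E'
from h import *
a,f=rimfit("wrist",.435,.344,.07,(98,),"sand"); print(f); save("w6",a)
print(delta(.452,.114,.25,-183),sense()["gripper_width"])
E
```

```text
rim slope,h [-0.0001  0.0001  0.0691] 4423
[np.float64(0.4348), np.float64(0.3449), np.float64(98.1), np.float64(0.027), 4423]
('travel', [23.05, -2.04, -1.23], 'roll', np.float64(100.95), 'TCP', [0.4, 0.3395, 0.2389], 'th', np.float64(-82.05), 't', 10.25) 0.4028327196554078
```

View pics/w6.png

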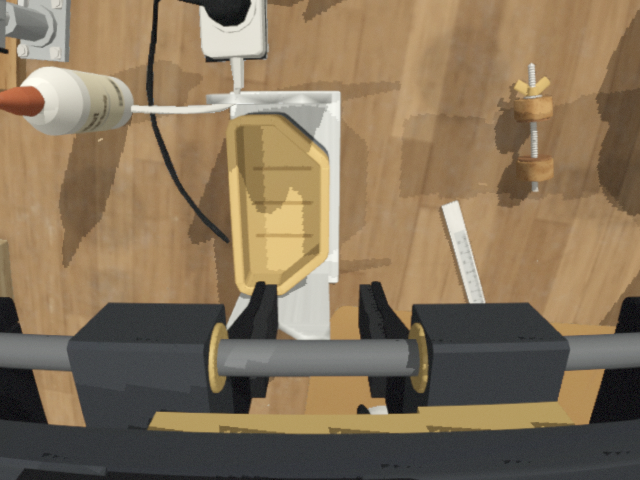

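The sand tray sits level in the carrier, with its rim at 69 mm and zero slope. On to the blue tray.

Call:
arm_command(rows=[{"fingers": 40, "travel": [4, 0, -1.2], "roll": 8}, {"fingers": 40, "travel": [8, -0.5, -1.2], "roll": 16}, {"fingers": 40, "travel": [12, -1, -1.2], "roll": 25}, {"fingers": 40, "travel": [16, -1.5, -1.2], "roll": 33}, {"fingers": 40, "travel": [20, -2, -1.2], "roll": 42}, {"fingers": 40, "travel": [23, -2, -1.2], "roll": 50}, {"fingers": 40, "travel": [23, -2, -1.2], "roll": 58}, {"fingers": 40, "travel": [23, -2, -1.2], "roll": 67}, {"fingers": 40, "travel": [23, -2, -1.2], "roll": 75}, {"fingers": 40, "travel": [23, -2, -1.2], "roll": 84}])

```text
time_s: 11.25
tcp_pos: [0.4498, 0.1126, 0.2457]
ee_rot: [[-0.97, -0.241, -0.003], [-0.241, 0.97, -0.002], [0.004, -0.001, -1.0]]
wrist_force: [-0.7, -1.1, 0.7]
gripper_width: 0.397
```

Call:
arm_command(rows=[{"fingers": 40, "travel": [0, 0, 0], "roll": 8.5}, {"fingers": 40, "travel": [0, 0, 0], "roll": 17}, {"fingers": 40, "travel": [0, 0, 0], "roll": 17}, {"fingers": 40, "travel": [0, 0, 0], "roll": 17}])

```text
time_s: 11.65
tcp_pos: [0.4501, 0.1129, 0.2464]
ee_rot: [[-0.999, 0.043, -0.002], [0.043, 0.999, -0.001], [0.002, -0.001, -1.0]]
wrist_force: [0.6, 0.3, 0.1]
gripper_width: 0.399
```

Run:
```python
from h import *
a,f=rimfit("wrist",.425,.04,.056,range(0,360,45),"blue"); print(f); save("w7",a)
y=np.radians(f[2]); X=np.array([np.cos(y),np.sin(y)]);Y=np.array([-np.sin(y),np.cos(y)])
p=np.array(f[:2])+.071*X-.02*Y; print(p)
print(delta(p[0],p[1],.040,f[2]-270),sense()["gripper_width"],sense()["joints"])
```

```text
rim slope,h [-0.0003  0.0012  0.055 ] 4233
[np.float64(0.427), np.float64(0.0443), np.float64(85.6), np.float64(0.026), 4233]
[0.45238811 0.11355636]
('travel', [-0.25, 0.09, 20.67], 'roll', np.float64(361.89), 'TCP', [0.4502, 0.1129, 0.2467], 'th', np.float64(177.49), 't', 11.7) 0.3963847524410062 [ 3.42156512e+01  5.60487032e+00 -1.97520163e+01 -1.16466875e-02
 -6.47527130e+01 -1.26722597e+02]
```

View pics/w7.png

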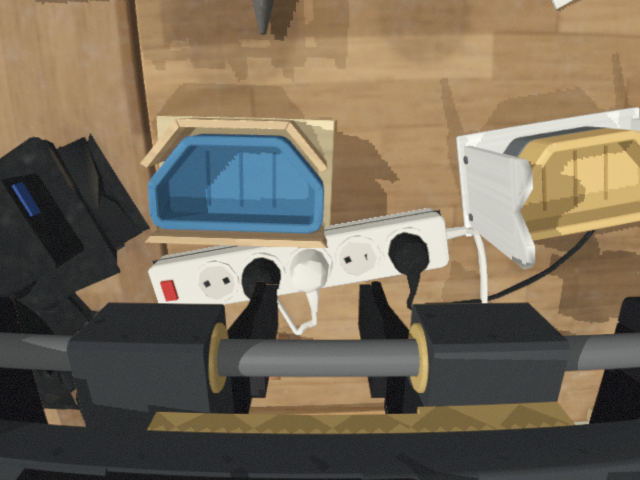

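The blue tray is at (237,185) with its back toward the power strip. I grip its free +x end (right edge in the picture), a little toward the shoulder to stay clear of the strip.

Call:
arm_command(rows=[{"fingers": 40, "travel": [0.3, 0.1, 4], "roll": 1.9}, {"fingers": 40, "travel": [0.3, 0.1, 9], "roll": 1.9}, {"fingers": 40, "travel": [0.3, 0.1, 13], "roll": 1.9}, {"fingers": 40, "travel": [0.3, 0.1, 17], "roll": 1.9}, {"fingers": 40, "travel": [0.3, 0.1, 19.5], "roll": 1.9}, {"fingers": 40, "travel": [0.3, 0.1, 20.7], "roll": 1.9}, {"fingers": 40, "travel": [0.3, 0.1, 20.7], "roll": 1.9}, {"fingers": 0, "travel": [0.3, 0.1, 20.7], "roll": 1.9}, {"fingers": 0, "travel": [0.3, 0.1, 20.7], "roll": 1.9}, {"fingers": 0, "travel": [0.3, 0.1, 20.7], "roll": 1.9}])

```text
time_s: 12.7
tcp_pos: [0.4482, 0.1147, 0.0416]
ee_rot: [[-0.997, 0.079, 0.002], [0.079, 0.997, 0.001], [-0.002, 0.001, -1.0]]
wrist_force: [0.3, -0.1, -0.1]
gripper_width: 0.208
```

Call:
arm_command(rows=[{"fingers": 0, "travel": [0, 0, 0], "roll": 0}, {"fingers": 0, "travel": [0, 0, 0], "roll": 0}, {"fingers": 0, "travel": [0, 0, 0], "roll": 0}, {"fingers": 0, "travel": [0, 0, -1], "roll": 0}, {"fingers": 0, "travel": [0, 0, -3], "roll": 0}, {"fingers": 0, "travel": [0, 0, -6], "roll": 0}, {"fingers": 0, "travel": [0, 0, -10], "roll": 0}, {"fingers": 0, "travel": [0, 0, -15], "roll": 0}, {"fingers": 0, "travel": [0, 0, -20], "roll": 0}, {"fingers": 0, "travel": [0, 0, -20.5], "roll": 0}])

```text
time_s: 13.7
tcp_pos: [0.4506, 0.1156, 0.2528]
ee_rot: [[-0.997, 0.078, 0.013], [0.078, 0.997, 0.007], [-0.013, 0.008, -1.0]]
wrist_force: [0.5, 1.1, -2.0]
gripper_width: 0.088
```

Run:
```python
from h import *
s=sense()
a,f=rimfit("wrist",.427,.044,s["tcp_pos"][2]+.018,(86,),"blue",tol=.02); print(f); save("w8",a)
R=np.array(s["ee_rot"]); print("centre in tool",R.T@(np.r_[f[:2],0]-s["tcp_pos"]),s["gripper_width"],s["wrist_force"],s["tcp_pos"],th())
```

```text
rim slope,h [0.0173 0.0094 0.2656] 10617
[np.float64(0.4293), np.float64(0.0464), np.float64(85.6), np.float64(0.022), 10617]
centre in tool [ 0.01898759 -0.07261477  0.25205904] 0.08756321347114596 [ 0.51183819  1.1042114  -2.01948692] [0.45058696 0.11563079 0.25282634] 175.4580396841174
```

View pics/w8.png

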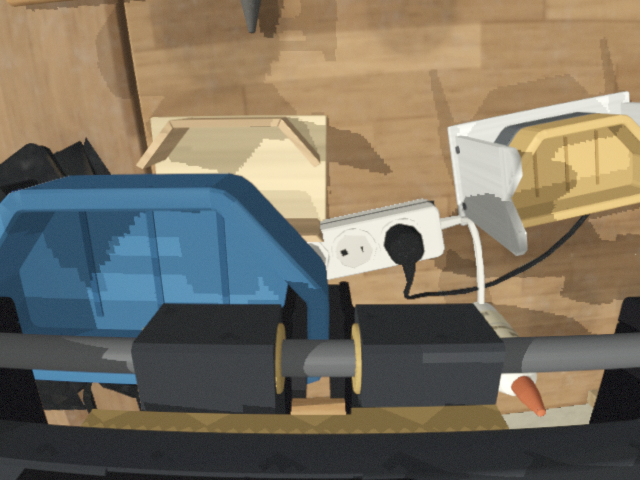

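The blue tray is lifted clear, held by its end and level to within 1°. I take it to the mat, keeping it turned so the tools stay clear.

Call:
arm_command(rows=[{"fingers": 0, "travel": [0, -3, 0], "roll": -5}, {"fingers": 0, "travel": [0.5, -7, 0], "roll": -12}, {"fingers": 0, "travel": [1, -11, 0], "roll": -20}, {"fingers": 0, "travel": [2, -15, 0], "roll": -28}, {"fingers": 0, "travel": [3, -20, 0], "roll": -36}, {"fingers": 0, "travel": [4, -25, 0], "roll": -44}, {"fingers": 0, "travel": [5, -30, 0], "roll": -52}, {"fingers": 0, "travel": [5, -34, 0], "roll": -60}, {"fingers": 0, "travel": [5, -38, 0], "roll": -63.5}, {"fingers": 0, "travel": [5, -40, 0], "roll": -63.5}])

```text
time_s: 14.75
tcp_pos: [0.3642, -0.2812, 0.2439]
ee_rot: [[-0.513, -0.858, -0.003], [-0.858, 0.513, 0.002], [-0.0, 0.004, -1.0]]
wrist_force: [1.8, 0.6, -2.0]
gripper_width: 0.089
```

Call:
arm_command(rows=[{"fingers": 0, "travel": [0, 0, 0], "roll": 0}, {"fingers": 0, "travel": [0, 0, 0], "roll": 0}])

```text
time_s: 14.95
tcp_pos: [0.3642, -0.2808, 0.2434]
ee_rot: [[-0.519, -0.855, -0.005], [-0.855, 0.519, 0.003], [0.0, 0.005, -1.0]]
wrist_force: [-0.4, 0.1, -1.5]
gripper_width: 0.091
```

Run:
```python
from h import *
print(delta(.367,-.309,.040,-121),sense()["gripper_width"],sense()["joints"])
```

```text
('travel', [2.26, -1.81, 20.33], 'roll', np.float64(-0.27), 'TCP', [0.3642, -0.2808, 0.2434], 'th', np.float64(-121.27), 't', 14.95) 0.09054806023735752 [-17.34964488   5.41885609 -20.43206314  -0.0694562  -64.4441157
 -13.88805025]
```

Call:
arm_command(rows=[{"fingers": 0, "travel": [1.3, -1.0, 3], "roll": 0}, {"fingers": 0, "travel": [2.3, -1.8, 7], "roll": 0}, {"fingers": 0, "travel": [2.3, -1.8, 12], "roll": 0}, {"fingers": 0, "travel": [2.3, -1.8, 16], "roll": 0}, {"fingers": 0, "travel": [2.3, -1.8, 18.8], "roll": 0}, {"fingers": 0, "travel": [2.3, -1.8, 19.8], "roll": 0}, {"fingers": 0, "travel": [2.3, -1.8, 20.3], "roll": 0}, {"fingers": 0, "travel": [2.3, -1.8, 20.5], "roll": 0}, {"fingers": 0, "travel": [2.3, -1.8, 20.6], "roll": 0}])

```text
time_s: 15.85
tcp_pos: [0.3706, -0.3096, 0.0408]
ee_rot: [[-0.515, -0.857, 0.003], [-0.857, 0.515, -0.001], [-0.0, -0.003, -1.0]]
wrist_force: [0.8, -0.7, -0.4]
gripper_width: 0.092
```

Call:
arm_command(rows=[{"fingers": 40, "travel": [0, 0, 0], "roll": 0}, {"fingers": 40, "travel": [0, 0, 0], "roll": 0}, {"fingers": 40, "travel": [0, 0, 0], "roll": 0}, {"fingers": 40, "travel": [0, 0, 0], "roll": 0}, {"fingers": 40, "travel": [0, 0, -4], "roll": 0}, {"fingers": 40, "travel": [0, 0, -9], "roll": 0}, {"fingers": 40, "travel": [0, 0, -14], "roll": 0}, {"fingers": 40, "travel": [0, 0, -19], "roll": 0}, {"fingers": 40, "travel": [0, 0, -20.6], "roll": -8}, {"fingers": 40, "travel": [0, 0, -20.6], "roll": -16}])

```text
time_s: 16.85
tcp_pos: [0.371, -0.3104, 0.2497]
ee_rot: [[-0.254, -0.967, 0.008], [-0.967, 0.254, -0.004], [0.002, -0.009, -1.0]]
wrist_force: [-0.3, 1.2, -1.9]
gripper_width: 0.398
```

Run:
```python
from h import *
print(delta(.401,-.391,.245,-30.8),sense()["gripper_width"])
```

```text
('travel', [7.04, -4.94, 0.53], 'roll', np.float64(-73.92), 'TCP', [0.371, -0.3104, 0.2497], 'th', np.float64(-104.72), 't', 16.85) 0.39755997673066223
```

Call:
arm_command(rows=[{"fingers": 45, "travel": [7, -4.9, 0], "roll": -8.5}, {"fingers": 45, "travel": [7, -4.9, 0], "roll": -17}, {"fingers": 45, "travel": [7, -4.9, 0], "roll": -25}, {"fingers": 45, "travel": [7, -4.9, 0], "roll": -34}, {"fingers": 45, "travel": [7, -4.9, 0], "roll": -42}, {"fingers": 45, "travel": [7, -4.9, 0], "roll": -51}, {"fingers": 45, "travel": [7, -4.9, 0], "roll": -59}, {"fingers": 45, "travel": [7, -4.9, 0], "roll": -68}, {"fingers": 45, "travel": [7, -4.9, 0], "roll": -74}, {"fingers": 45, "travel": [7, -4.9, 0], "roll": -74}])

```text
time_s: 17.85
tcp_pos: [0.3985, -0.3898, 0.2456]
ee_rot: [[0.856, -0.516, -0.0], [-0.516, -0.856, 0.0], [-0.0, -0.0, -1.0]]
wrist_force: [1.2, 0.2, 0.1]
gripper_width: 0.451
```

Call:
arm_command(rows=[{"fingers": 45, "travel": [0, 0, 0], "roll": 0}, {"fingers": 45, "travel": [0, 0, 0], "roll": 0}])

```text
time_s: 18.05
tcp_pos: [0.3986, -0.3898, 0.2456]
ee_rot: [[0.856, -0.517, -0.0], [-0.517, -0.856, 0.0], [-0.0, 0.0, -1.0]]
wrist_force: [-0.1, 0.4, -0.6]
gripper_width: 0.453
```

Run:
```python
from h import *
a,q=rimfit("wrist",.42,-.36,.054,(149,),"blue"); print(q); save("w9",a)
a_=np.radians(q[2]); n=np.array([-np.sin(a_),np.cos(a_)]); p=q[:2]+.036*n; print(p, delta(p[0],p[1],.038,q[2]-180))
```

```text
rim slope,h [0.0018 0.0004 0.0531] 4238
[np.float64(0.424), np.float64(-0.3598), np.float64(148.9), np.float64(0.028), 4238]
[ 0.4054048  -0.39062562] ('travel', [0.62, -0.28, 20.76], 'roll', np.float64(-0.03), 'TCP', [0.3986, -0.3898, 0.2456], 'th', np.float64(-31.13), 't', 18.1)
```

The blue tray stands level on the mat at yaw 148.9°. I regrip it by the front wall.

Call:
arm_command(rows=[{"fingers": 45, "travel": [0.6, -0.3, 4], "roll": 0}, {"fingers": 45, "travel": [0.6, -0.3, 9], "roll": 0}, {"fingers": 45, "travel": [0.6, -0.3, 14], "roll": 0}, {"fingers": 45, "travel": [0.6, -0.3, 17], "roll": 0}, {"fingers": 45, "travel": [0.6, -0.3, 20], "roll": 0}, {"fingers": 45, "travel": [0.6, -0.3, 20.8], "roll": 0}, {"fingers": 0, "travel": [0.6, -0.3, 20.8], "roll": 0}, {"fingers": 0, "travel": [0.6, -0.3, 20.8], "roll": 0}, {"fingers": 0, "travel": [0.6, -0.3, 20.8], "roll": 0}, {"fingers": 0, "travel": [0.6, -0.3, 20.8], "roll": 0}])

```text
time_s: 19.1
tcp_pos: [0.406, -0.3907, 0.0388]
ee_rot: [[0.857, -0.516, 0.002], [-0.516, -0.857, -0.001], [0.002, -0.0, -1.0]]
wrist_force: [0.3, 0.7, 0.4]
gripper_width: 0.173
```

Call:
arm_command(rows=[{"fingers": 0, "travel": [0, 0, 0], "roll": 0}, {"fingers": 0, "travel": [0, 0, 0], "roll": 0}, {"fingers": 0, "travel": [0, 0, 0], "roll": 0}, {"fingers": 0, "travel": [0, 0, -4.0], "roll": 0}, {"fingers": 0, "travel": [0, 0, -9.0], "roll": 0}, {"fingers": 0, "travel": [0, 0, -14.0], "roll": 0}, {"fingers": 0, "travel": [0, 0, -19.0], "roll": 0}, {"fingers": 0, "travel": [0, 0, -21.0], "roll": 0}, {"fingers": 0, "travel": [0, 0, -21.0], "roll": 0}, {"fingers": 0, "travel": [0, 0, -21.0], "roll": 0}])

```text
time_s: 20.1
tcp_pos: [0.4046, -0.3896, 0.2462]
ee_rot: [[0.856, -0.516, -0.001], [-0.516, -0.856, 0.002], [-0.002, -0.001, -1.0]]
wrist_force: [-0.3, 0.8, -2.5]
gripper_width: 0.089
```

Run:
```python
from h import *
s=sense()
a,f=rimfit("wrist",.423,-.359,s["tcp_pos"][2]+.018,(149,),"blue",tol=.02); save("w10",a)
R=np.array(s["ee_rot"]); o=R.T@(np.r_[f[:2],s["tcp_pos"][2]]-s["tcp_pos"]); print(f,"centre in tool",o,s["gripper_width"],s["wrist_force"])
p=tgt(.4349,.3446,-82,(o[0],-.036)); print(p,delta(p[0],p[1],.25,-82))
```

```text
rim slope,h [-0.0038  0.0025  0.2608] 13287
[np.float64(0.4225), np.float64(-0.3585), np.float64(148.3), np.float64(0.024), 13287] centre in tool [-7.25294097e-04 -3.58194674e-02  4.11318234e-05] 0.08881299008543837 [-0.25916397  0.78369017 -2.48647785]
[0.39935129 0.33887153] ('travel', [-38.02, -62.12, -0.25], 'roll', np.float64(50.92), 'TCP', [0.4043, -0.3894, 0.2453], 'th', np.float64(-31.08), 't', 20.15)
```

Call:
arm_command(rows=[{"fingers": 0, "travel": [-3, -4, -1], "roll": 5}, {"fingers": 0, "travel": [-6, -9, -1], "roll": 13}, {"fingers": 0, "travel": [-9, -13.5, -1], "roll": 21}, {"fingers": 0, "travel": [-12, -18, -1], "roll": 29}, {"fingers": 0, "travel": [-15, -22.5, -1], "roll": 37}, {"fingers": 0, "travel": [-18, -27, -1], "roll": 45}, {"fingers": 0, "travel": [-21, -32, -1], "roll": 50.9}, {"fingers": 0, "travel": [-24, -37, -1], "roll": 50.9}, {"fingers": 0, "travel": [-27, -41, -1], "roll": 50.9}, {"fingers": 0, "travel": [-29, -44, -1], "roll": 50.9}])

```text
time_s: 21.15
tcp_pos: [0.3859, 0.0609, 0.2556]
ee_rot: [[0.14, -0.99, -0.004], [-0.99, -0.14, -0.002], [0.001, 0.004, -1.0]]
wrist_force: [1.7, -0.3, -0.6]
gripper_width: 0.089
```

Call:
arm_command(rows=[{"fingers": 0, "travel": [-4, -1, 0], "roll": 0}, {"fingers": 0, "travel": [-9, -2, 0], "roll": 0}, {"fingers": 0, "travel": [-13, -2.5, 0], "roll": 0}, {"fingers": 0, "travel": [-17, -3, 0], "roll": 0}, {"fingers": 0, "travel": [-19, -3, 0], "roll": 0}, {"fingers": 0, "travel": [-20, -3, 0], "roll": 0}, {"fingers": 0, "travel": [-20, -3, 0], "roll": 0}])

```text
time_s: 21.85
tcp_pos: [0.3886, 0.2619, 0.2557]
ee_rot: [[0.141, -0.99, -0.003], [-0.99, -0.141, -0.003], [0.003, 0.003, -1.0]]
wrist_force: [1.0, 0.0, -1.5]
gripper_width: 0.088
```

Run:
```python
from h import *
print(delta(.3994,.3385,.115,-82), sense()["wrist_force"])
```

```text
('travel', [-7.47, -2.19, 14.05], 'roll', np.float64(0.12), 'TCP', [0.3886, 0.2619, 0.2557], 'th', np.float64(-81.88), 't', 21.85) [ 0.95682859  0.01767523 -1.45780511]
```

Call:
arm_command(rows=[{"fingers": 0, "travel": [-4, -1.2, 0], "roll": 0}, {"fingers": 0, "travel": [-7.5, -2.2, 2], "roll": 0}, {"fingers": 0, "travel": [-7.5, -2.2, 5], "roll": 0}, {"fingers": 0, "travel": [-7.5, -2.2, 7.5], "roll": 0}, {"fingers": 0, "travel": [-7.5, -2.2, 8.0], "roll": 0}, {"fingers": 0, "travel": [-7.5, -2.2, 10], "roll": 0}, {"fingers": 0, "travel": [-7.5, -2.2, 13], "roll": 0}, {"fingers": 0, "travel": [-7.5, -2.2, 13.8], "roll": 0}, {"fingers": 0, "travel": [-7.5, -2.2, 13.8], "roll": 0}, {"fingers": 0, "travel": [-7.5, -2.2, 13.8], "roll": 0}])

```text
time_s: 22.85
tcp_pos: [0.4016, 0.3395, 0.1211]
ee_rot: [[0.14, -0.99, 0.002], [-0.99, -0.14, 0.002], [-0.001, -0.002, -1.0]]
wrist_force: [0.6, 1.0, -0.8]
gripper_width: 0.088
```

Run:
```python
from h import *
s=sense()
a,f=rimfit("wrist",.435,.344,s["tcp_pos"][2]+.018,(98,),"blue",tol=.02);print(f); save("w11",a)
print(delta(.3994,.3385,.086,-82), sense()["wrist_force"])
```

```text
rim slope,h [-1.000e-04  4.400e-03  1.359e-01] 13192
[np.float64(0.4372), np.float64(0.3455), np.float64(97.3), np.float64(0.023), 13192]
('travel', [0.11, 0.24, 3.54], 'roll', np.float64(0.05), 'TCP', [0.4016, 0.3398, 0.1214], 'th', np.float64(-81.95), 't', 22.9) [ 0.65137308 -0.24775904 -1.02424519]
```

View pics/w11.png

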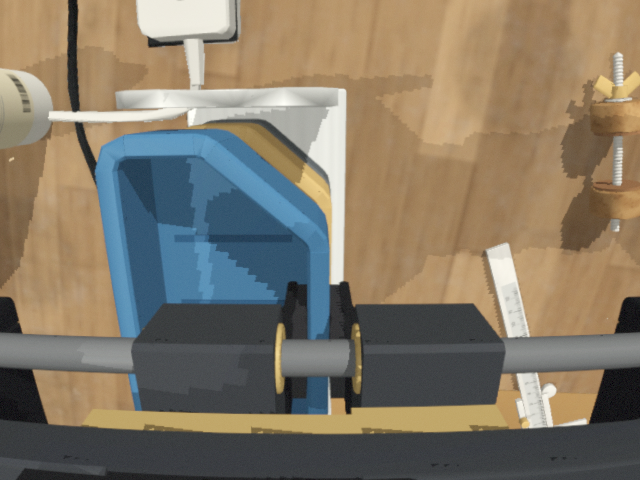

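The blue tray is held level above the sand tray with the outlines aligned. I correct it by 2 mm and lower it.

Call:
arm_command(rows=[{"fingers": 0, "travel": [0.1, 0.24, 0.3], "roll": 0}, {"fingers": 0, "travel": [0.1, 0.24, 0.9], "roll": 0}, {"fingers": 0, "travel": [0.1, 0.24, 1.5], "roll": 0}, {"fingers": 0, "travel": [0.1, 0.24, 2.1], "roll": 0}, {"fingers": 0, "travel": [0.1, 0.24, 2.7], "roll": 0}, {"fingers": 0, "travel": [0.1, 0.24, 3.2], "roll": 0}, {"fingers": 0, "travel": [0.1, 0.24, 3.4], "roll": 0}, {"fingers": 0, "travel": [0.1, 0.24, 3.4], "roll": 0}])

```text
time_s: 23.7
tcp_pos: [0.3982, 0.3376, 0.0882]
ee_rot: [[0.141, -0.99, 0.0], [-0.99, -0.141, -0.001], [0.001, -0.0, -1.0]]
wrist_force: [-6.4, -3.8, 17.8]
gripper_width: 0.087
```

Run:
```python
from h import *
s=sense()
a,f=rimfit("wrist",.435,.344,.103,(98,),"blue",tol=.02);print(f)
print(delta(.3994,.3385,.086,-82), s["wrist_force"])
```

```text
rim slope,h [0.0003 0.0018 0.1031] 13249
[np.float64(0.4339), np.float64(0.3437), np.float64(97.3), np.float64(0.023), 13249]
('travel', [-0.07, -0.13, 0.22], 'roll', np.float64(0.11), 'TCP', [0.3982, 0.3376, 0.0882], 'th', np.float64(-81.89), 't', 23.75) [-6.40243489 -3.82300159 17.7844366 ]
```

Seated: the rim is at 103 mm, 34 mm above the sand rim, and level. I release, lift, and head for the bar, keeping clear of the lamp.

Call:
arm_command(rows=[{"fingers": 40, "travel": [0, 0, -0.1], "roll": 0}, {"fingers": 40, "travel": [0, 0, -0.2], "roll": 0}, {"fingers": 40, "travel": [0, 0, -0.2], "roll": 0}, {"fingers": 40, "travel": [0, 0, -0.2], "roll": 0}, {"fingers": 40, "travel": [0, 0, -0.2], "roll": 0}, {"fingers": 40, "travel": [0, 0, -4], "roll": 0}, {"fingers": 40, "travel": [0, 0, -9], "roll": 0}, {"fingers": 40, "travel": [0, 0, -14], "roll": 0}, {"fingers": 40, "travel": [0, 0, -17], "roll": 0}, {"fingers": 40, "travel": [0, 0, -17], "roll": 0}])

```text
time_s: 24.75
tcp_pos: [0.4002, 0.3397, 0.261]
ee_rot: [[0.141, -0.99, 0.007], [-0.99, -0.141, 0.009], [-0.007, -0.008, -1.0]]
wrist_force: [-1.2, -0.6, -0.3]
gripper_width: 0.396
```

Run:
```python
from h import *
a,f=rimfit("wrist",.435,.344,.103,(98,),"blue",tol=.02);print(f);save("w12",a)
print(delta(.43,.0,.26,-88), delta(.55,.0,.26,-88))
```

```text
rim slope,h [0.0006 0.0008 0.1031] 4713
[np.float64(0.4341), np.float64(0.3433), np.float64(98.1), np.float64(0.025), 4713]
('travel', [33.96, 1.66, -0.36], 'roll', np.float64(6.04), 'TCP', [0.399, 0.3386, 0.2579], 'th', np.float64(-81.96), 't', 24.8) ('travel', [35.64, -10.22, -0.32], 'roll', np.float64(6.04), 'TCP', [0.399, 0.3386, 0.2579], 'th', np.float64(-81.96), 't', 24.8)
```

Call:
arm_command(rows=[{"fingers": 60, "travel": [5, 0, -0.3], "roll": 6}, {"fingers": 60, "travel": [10, 0, -0.3], "roll": 6}, {"fingers": 60, "travel": [15, 0, -0.3], "roll": 6}, {"fingers": 60, "travel": [20, 0, -0.3], "roll": 6}, {"fingers": 60, "travel": [25, -1, -0.3], "roll": 6}, {"fingers": 60, "travel": [30, -4, -0.3], "roll": 6}, {"fingers": 60, "travel": [34, -8, -0.3], "roll": 6}, {"fingers": 60, "travel": [35.6, -10.2, -0.3], "roll": 6}, {"fingers": 60, "travel": [35.6, -10.2, -0.3], "roll": 6}, {"fingers": 60, "travel": [35.6, -10.2, -0.3], "roll": 6}])

```text
time_s: 25.8
tcp_pos: [0.5487, -0.0013, 0.2559]
ee_rot: [[0.033, -0.999, -0.005], [-0.999, -0.033, -0.001], [0.001, 0.005, -1.0]]
wrist_force: [-0.3, -0.4, -0.3]
gripper_width: 0.599
```

Run:
```python
from h import *
capture("wrist")
c=cal("wrist");a,d=capture("wrist");save("w13",a);W=cloud("wrist",d,c); np.save("w13.npy",W)
r=cut_out("wrist","keeper_bar"); print([(x["p"],int(x["mask"].sum())) for x in r])
for x in r[:3]:
    Q=W[x["mask"]]; Q=Q[np.isfinite(Q[:,0])]; print(np.median(Q,0))
    Q=Q[(Q[:,2]>.028)&(Q[:,2]<.05)]
    if len(Q)<50: continue
    l=cv2.fitLine(Q[:,:2].astype(np.float32),cv2.DIST_HUBER,0,.01,.01).ravel(); t=(Q[:,:2]-l[2:])@l[:2]; mid=l[2:]+l[:2]*(t.min()+t.max())/2
    print("bar",mid,np.ptp(t),np.degrees(np.arctan2(l[1],l[0])),np.percentile(Q[:,2],95))
U=W.reshape(-1,3)
for y0 in np.arange(-.1,.12,.02): print(round(y0,2),[int(1000*np.nanmax(np.r_[-.009,U[(U[:,0]>x0)&(U[:,0]<=x0+.02)&(U[:,1]>y0)&(U[:,1]<=y0+.02),2]])) for x0 in np.arange(.5,.78,.02)])
print(delta(.61,0,.25,-88))
```

```text
[(0.68, 3508)]
[ 0.61861584 -0.01970719  0.03565251]
bar [ 0.61811542 -0.01156923] 0.1912273443444698 -86.85924 0.037622291513585836
-0.1 [54, 1, 1, 8, 18, 37, 38, 15, 16, 2, 2, 1, 2, 1, 1]
-0.08 [52, 1, 1, 1, 18, 37, 38, 32, 15, 2, 1, 1, 1, 1, 2]
-0.06 [340, 330, 36, 1, 6, 38, 38, 32, 1, 1, 1, 2, 1, 1, 2]
-0.04 [359, 359, 359, 359, 360, 359, 333, 2, 2, 100, 218, 101, 100, -9, -9]
-0.02 [333, 295, 37, 340, 340, 357, 332, 1, 1, 85, 222, 103, 85, -9, -9]
0.0 [310, 295, 39, 312, 311, 38, 321, 1, 1, 85, 86, 84, 85, -9, -9]
0.02 [49, 39, 38, 35, 35, 38, 38, 1, 1, 85, 105, 199, 85, -9, -9]
0.04 [68, 68, 62, 56, 38, 38, 36, 1, 1, 85, 141, 105, 85, -9, -9]
0.06 [69, 68, 63, 56, 32, 38, 36, 1, 1, 85, 105, 103, 85, -9, -9]
0.08 [69, 66, 1, 46, 26, 38, 33, 1, 1, 84, 89, 84, 84, -9, -9]
0.1 [69, 66, 61, 54, 1, 1, 1, 1, 1, 16, 16, -9, -9, -9, -9]
('travel', [0.24, -6.18, 0.79], 'roll', np.float64(0.11), 'TCP', [0.5482, 0.0001, 0.258], 'th', np.float64(-87.89), 't', 25.95)
```

View pics/w13.png

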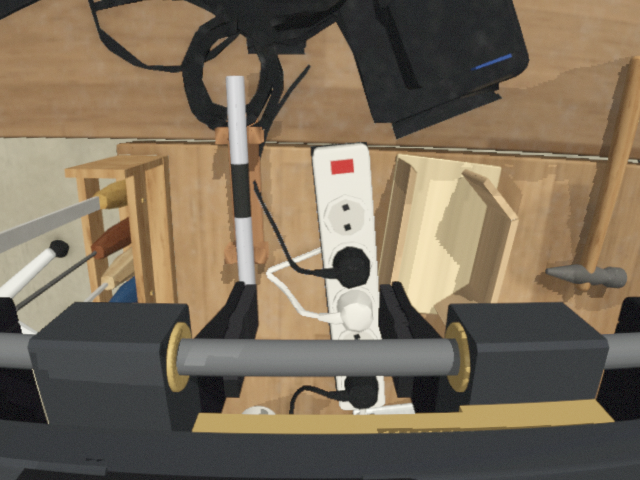

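The bar runs along col ~240 with its black sleeve at rows 163–217. The tool rack to its left (cols 70–165) could foul the gripper body, so I check the clearance.

Run:
```python
from h import *
W=np.load("w13.npy"); a=cv2.imread("pics/w13.png").astype(int)
g=a.sum(2)/3
v,u=np.mgrid[0:480,0:640]
m=(g<60)&(u>225)&(u<256)&(v>150)&(v<230); Q=W[m]; Q=Q[Q[:,2]>.026]; 
print("sleeve",len(Q),np.nanmedian(Q,0),(np.nanpercentile(Q[:,:2],1,axis=0)+np.nanpercentile(Q[:,:2],99,axis=0))/2,np.ptp(np.nan_to_num(Q[:,1],nan=np.nanmean(Q[:,1]))))
mw=(g>150)&(np.abs(W[...,2]-.034)<.006)&(u>222)&(u<262)&(v<290); P=W[mw]
print("white",len(P),P.min(0),P.max(0))
A=np.r_[P[:,:2],Q[:,:2]].astype(np.float32); l=cv2.fitLine(A,cv2.DIST_HUBER,0,.01,.01).ravel(); print(l, np.degrees(np.arctan2(l[1],l[0])))
for n in ("w13","top","scene"):
    U=(W if n=="w13" else np.load(n+"0.npz")["W"]).reshape(-1,3)
    for z0,z1 in((.08,.088),(.088,.095),(.095,.12),(.12,.26)):
        print(n,z0,[(round(float(y0),3),round(float(np.nanmin(k)),3),len(k)) for y0 in np.arange(-.09,.08,.015) for k in [U[(U[:,2]>z0)&(U[:,2]<z1)&(U[:,1]>y0)&(U[:,1]<=y0+.015)&(U[:,0]>.64)&(U[:,0]<.75),0]] if len(k)>1])
```

```text
sleeve 846 [ 0.61818914 -0.00837498  0.03593651] [ 0.61899566 -0.00754528] 0.04877647856272728
white 2499 [ 0.60774083 -0.10755986  0.02838087] [0.63078993 0.08374913 0.03899357]
[ 0.04585751 -0.998948    0.61899596 -0.01924103] -87.371635
w13 0.08 [(-0.045, 0.695, 107), (-0.03, 0.695, 314), (-0.015, 0.696, 363), (0.0, 0.696, 277), (0.015, 0.695, 473), (0.03, 0.695, 306), (0.045, 0.695, 445), (0.06, 0.695, 318), (0.075, 0.695, 265)]
w13 0.088 [(-0.045, 0.695, 105), (-0.03, 0.696, 52), (-0.015, 0.707, 75), (0.015, 0.714, 97), (0.03, 0.714, 31), (0.045, 0.709, 111), (0.06, 0.71, 9), (0.075, 0.711, 62)]
w13 0.095 [(-0.045, 0.696, 394), (-0.03, 0.696, 266), (-0.015, 0.708, 313), (0.015, 0.715, 201), (0.03, 0.715, 144), (0.045, 0.71, 282), (0.06, 0.711, 43), (0.075, 0.713, 14)]
w13 0.12 [(-0.03, 0.708, 593), (-0.015, 0.708, 1059), (0.015, 0.723, 18), (0.03, 0.722, 423), (0.045, 0.714, 89)]
top 0.08 [(-0.03, 0.694, 28), (-0.015, 0.695, 37), (0.0, 0.695, 41), (0.015, 0.694, 44), (0.03, 0.695, 31), (0.045, 0.695, 44), (0.06, 0.694, 36), (0.075, 0.695, 40)]
top 0.088 [(-0.045, 0.695, 7), (-0.
[... 383 characters left out ...]
), (0.075, 0.712, 23)]
scene 0.08 [(-0.045, 0.692, 32), (-0.03, 0.695, 10), (-0.015, 0.694, 24), (0.0, 0.695, 13), (0.015, 0.694, 28), (0.03, 0.693, 17), (0.045, 0.692, 25), (0.06, 0.691, 25), (0.075, 0.693, 24)]
scene 0.088 [(-0.045, 0.694, 25), (-0.03, 0.698, 10), (-0.015, 0.708, 4), (0.015, 0.713, 14), (0.03, 0.714, 3), (0.045, 0.706, 9), (0.06, 0.716, 3), (0.075, 0.711, 5)]
scene 0.095 [(-0.045, 0.691, 38), (-0.03, 0.707, 20), (-0.015, 0.706, 19), (0.015, 0.713, 17), (0.03, 0.717, 5), (0.045, 0.71, 27), (0.06, 0.713, 4), (0.075, 0.708, 29)]
scene 0.12 [(-0.03, 0.707, 48), (-0.015, 0.709, 45), (0.015, 0.721, 12), (0.03, 0.724, 11), (0.045, 0.711, 43), (0.06, 0.709, 11), (0.075, 0.71, 37)]
```

Run:
```python
from h import *
s=sense();R=np.array(s["ee_rot"])
for n in ("scene","top","wrist"):
    c=cal(n);a,d=capture(n);W=cloud(n,d,c).reshape(-1,3);T=(W-s["tcp_pos"])@R; T=T[np.isfinite(T[:,0])&(np.abs(T[:,0])<.12)&(np.abs(T[:,1])<.16)&(T[:,2]<.015)&(T[:,2]>-.4)]
    print(n,len(T))
    for z0 in np.r_[np.arange(-.15,.01,.015),-.25,-.2]:
        k=T[(T[:,2]>z0)&(T[:,2]<=z0+.015)]
        if len(k)>5: print(round(z0,3),len(k),"x",np.round(np.percentile(k[:,0],[1,99]),3),"y",np.round(np.percentile(k[:,1],[1,99]),3))
```

```text
scene 8721
-0.15 82 x [-0.016  0.04 ] y [-0.046  0.017]
-0.135 207 x [-0.02  0.03] y [-0.047  0.018]
-0.12 201 x [-0.018  0.031] y [-0.049  0.019]
-0.105 871 x [-0.032  0.041] y [-0.093  0.096]
-0.09 430 x [-0.03   0.042] y [-0.09   0.095]
-0.075 372 x [-0.03   0.043] y [-0.084  0.089]
-0.06 49 x [-0.029  0.038] y [-0.084  0.088]
-0.045 77 x [-0.01   0.015] y [-0.04   0.044]
-0.03 77 x [-0.008  0.016] y [-0.038  0.041]
-0.015 86 x [-0.01   0.015] y [-0.037  0.037]
-0.0 63 x [-0.009  0.015] y [-0.037  0.038]
-0.25 219 x [-0.016  0.046] y [-0.024  0.044]
-0.2 209 x [-0.01   0.044] y [-0.026  0.041]
top 9762
-0.12 19 x [-0.034  0.03 ] y [0.045 0.094]
-0.105 825 x [-0.037  0.034] y [0.021 0.095]
-0.09 562 x [-0.038  0.036] y [0.011 0.061]
-0.075 49 x [-0.035  0.034] y [0.007 0.061]
-0.25 9 x [-0.021  0.042] y [0.013 0.044]
-0.2 63 x [-0.029  0.035] y [0.017 0.04 ]
wrist 99781
-0.105 32695 x [0.023 0.027] y [-0.057  0.057]
-0.09 42645 x [0.018 0.038] y [-0.068  0.068]
-0.075 17227 x [0.002 0.038] y [-0.08   0.079]
-0.06 1471 x [-0.008  0.034] y [-0.08   0.079]
-0.045 1823 x [-0.011  0.012] y [-0.04   0.038]
-0.03 1592 x [-0.001  0.012] y [-0.038  0.037]
-0.015 1466 x [-0.007  0.011] y [-0.035  0.034]
-0.0 860 x [-0.009  0.011] y [-0.035  0.034]
```

Run:
```python
from h import *
U=np.vstack([np.load("w13.npy").reshape(-1,3)]+[np.load(n+"0.npz")["W"].reshape(-1,3) for n in("top","scene")])
m=(U[:,2]>.088)&(U[:,0]>.685)&(U[:,0]<.718)&(U[:,2]<.26)&(np.abs(U[:,1])<.1); k=U[m]
for y0 in np.arange(-.06,.1,.004):
    q=k[(k[:,1]>y0)&(k[:,1]<=y0+.004)]
    if len(q)>2: print(round(y0,3),len(q),"xmin",np.round(np.percentile(q[:,0],3),3),"z",np.round(np.percentile(q[:,2],[3,97]),3))
```

```text
-0.04 17 xmin 0.694 z [0.09  0.102]
-0.036 179 xmin 0.696 z [0.089 0.1  ]
-0.032 212 xmin 0.696 z [0.089 0.1  ]
-0.028 28 xmin 0.696 z [0.091 0.221]
-0.024 24 xmin 0.707 z [0.097 0.223]
-0.02 521 xmin 0.709 z [0.092 0.219]
-0.016 854 xmin 0.709 z [0.093 0.219]
-0.012 732 xmin 0.709 z [0.094 0.219]
-0.008 203 xmin 0.709 z [0.091 0.162]
-0.004 18 xmin 0.71 z [0.088 0.099]
0.02 8 xmin 0.714 z [0.088 0.094]
0.024 69 xmin 0.715 z [0.089 0.103]
0.028 76 xmin 0.714 z [0.088 0.105]
0.032 42 xmin 0.714 z [0.088 0.105]
0.036 6 xmin 0.715 z [0.089 0.101]
0.044 3 xmin 0.716 z [0.095 0.103]
0.048 93 xmin 0.712 z [0.089 0.133]
0.052 165 xmin 0.71 z [0.089 0.201]
0.056 215 xmin 0.71 z [0.09  0.193]
0.06 48 xmin 0.711 z [0.09  0.105]
0.064 7 xmin 0.697 z [0.089 0.103]
0.072 21 xmin 0.711 z [0.095 0.163]
0.076 71 xmin 0.711 z [0.089 0.162]
0.08 44 xmin 0.71 z [0.089 0.166]
0.084 21 xmin 0.704 z [0.09  0.146]
0.088 9 xmin 0.71 z [0.094 0.103]
```

The body clears the tool rack only if I grip near the sleeve's +y end (y ≈ 0.012) and about 9 mm short in x. The closing jaws then roll the bar slightly up its V to the middle. I approach slowly and watch the force.

Call:
arm_command(rows=[{"fingers": 60, "travel": [-1, -3, 0], "roll": -0.5}, {"fingers": 60, "travel": [-1, -6.1, 2], "roll": -0.5}, {"fingers": 60, "travel": [-1, -6.1, 7], "roll": -0.5}, {"fingers": 60, "travel": [-1, -6.1, 12], "roll": -0.5}, {"fingers": 60, "travel": [-1, -6.1, 15.5], "roll": -0.5}, {"fingers": 60, "travel": [-1, -6.1, 18], "roll": -0.5}, {"fingers": 60, "travel": [-1, -6.1, 18], "roll": -0.5}])

```text
time_s: 26.8
tcp_pos: [0.6067, 0.0118, 0.0749]
ee_rot: [[0.045, -0.999, -0.008], [-0.999, -0.045, -0.002], [0.001, 0.008, -1.0]]
wrist_force: [-0.8, 0.4, 0.1]
gripper_width: 0.6
```

Run:
```python
from h import *
print(delta(.609,.012,.033,-87.4), sense()["wrist_force"],sense()["gripper_width"])
c=cal("wrist");a,d=capture("wrist");save("w14",a);W=cloud("wrist",d,c);g=a.mean(2)
m=(g>110)&(np.abs(W[...,2]-.032)<.01)&(W[...,1]<-.034)&(W[...,1]>-.115)&(np.abs(W[...,0]-.62)<.025)&(a.max(2).astype(int)-a.min(2)<40)
P=W[m]; l=cv2.fitLine(P[:,:2].astype(np.float32),cv2.DIST_HUBER,0,.01,.01).ravel(); t=(.012-l[3])/l[1]
print(len(P),l,"x at y=.012:",l[2]+t*l[0],"ends",P[:,1].min(),P[:,1].max(),"yaw",np.degrees(np.arctan2(l[1],l[0])))
```

```text
('travel', [-0.01, -0.26, 4.19], 'roll', np.float64(-0.04), 'TCP', [0.6067, 0.0118, 0.0749], 'th', np.float64(-87.44), 't', 26.8) [-0.77254848  0.44403474  0.05060397] 0.600310742584078
5952 [ 0.04636623 -0.9989245   0.6220629  -0.07225014] x at y=.012: 0.6181524 ends -0.1075669889441341 -0.03400109419581013 yaw -87.34245
```

View pics/w14.png

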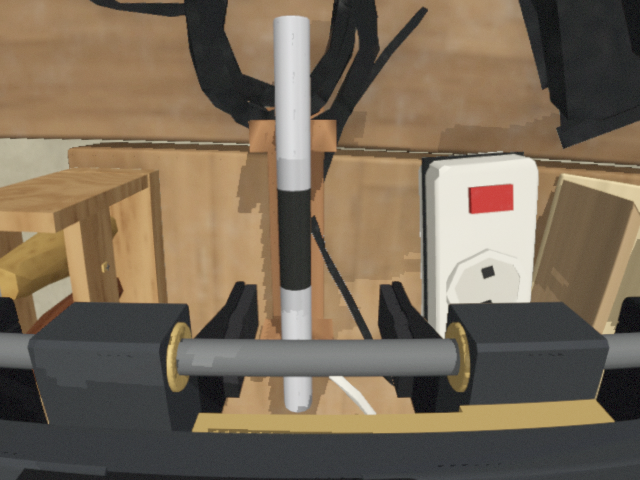

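The bar, sleeve (rows 190–288) and tool rack are where I computed them, and the TCP projects to row ~277, on the sleeve. I finish the descent and close.

Call:
arm_command(rows=[{"fingers": 60, "travel": [0, -0.2, 1.2], "roll": 0}, {"fingers": 60, "travel": [0, -0.2, 2.4], "roll": 0}, {"fingers": 60, "travel": [0, -0.2, 3.2], "roll": 0}, {"fingers": 60, "travel": [0, -0.2, 3.8], "roll": 0}, {"fingers": 60, "travel": [0, -0.2, 4.2], "roll": 0}, {"fingers": 60, "travel": [0, -0.2, 4.2], "roll": 0}])

```text
time_s: 27.45
tcp_pos: [0.6115, 0.0117, 0.0361]
ee_rot: [[0.044, -0.999, -0.001], [-0.999, -0.044, -0.0], [0.0, 0.001, -1.0]]
wrist_force: [0.1, -0.4, -0.2]
gripper_width: 0.6
```

Call:
arm_command(rows=[{"fingers": 40, "travel": [0, 0, 0], "roll": 0}, {"fingers": 30, "travel": [0, 0, 0], "roll": 0}, {"fingers": 22, "travel": [0, 0, 0], "roll": 0}, {"fingers": 10, "travel": [0, 0, 0], "roll": 0}, {"fingers": 0, "travel": [0, 0, 0], "roll": 0}, {"fingers": 0, "travel": [0, 0, 0], "roll": 0}])

```text
time_s: 28.05
tcp_pos: [0.6168, 0.0123, 0.039]
ee_rot: [[0.046, -0.999, 0.011], [-0.999, -0.046, 0.001], [-0.0, -0.011, -1.0]]
wrist_force: [7.2, -2.0, 1.5]
gripper_width: 0.17
```

Call:
arm_command(rows=[{"fingers": 0, "travel": [0, 0, -0.5], "roll": 0}, {"fingers": 0, "travel": [0, 0.3, -1.5], "roll": 0}, {"fingers": 0, "travel": [0, 0.3, -4], "roll": 0}, {"fingers": 0, "travel": [0, 0.3, -8], "roll": 0}, {"fingers": 0, "travel": [0, 0.3, -13], "roll": 0}, {"fingers": 0, "travel": [0, 0.3, -18], "roll": 0}, {"fingers": 0, "travel": [0, 0.3, -21], "roll": 0}, {"fingers": 0, "travel": [0, 0.3, -21], "roll": 0}, {"fingers": 0, "travel": [0, 0.3, -21], "roll": 0}])

```text
time_s: 28.95
tcp_pos: [0.6074, 0.0118, 0.2466]
ee_rot: [[0.044, -0.999, -0.002], [-0.999, -0.044, 0.001], [-0.001, 0.001, -1.0]]
wrist_force: [0.1, 0.8, -1.8]
gripper_width: 0.174
```

```bash
cat >> h.py <<'E'
def barpose():
    c=cal("wrist");s=sense();a,d=capture("wrist");W=cloud("wrist",d,c);R=np.array(s["ee_rot"]);T=(W-s["tcp_pos"])@R
    m=(np.abs(T[...,1])<.03)&(np.abs(T[...,2]+.010)<.03)&(T[...,0]>.022)&(T[...,0]<.14)
    P=T[m]; l=cv2.fitLine(P.astype(np.float32),cv2.DIST_HUBER,0,.01,.01).ravel(); l[:3]*=np.sign(l[0])
    dark=a.mean(2)[m]<60
    print("n",len(P),"dir",np.round(l[:3],3),"pt",np.round(l[3:],4),"far end x",np.percentile(P[:,0],99.5),"z@end,z@0",np.round([l[5]+(x-l[3])*l[2]/l[0] for x in(.1,0)],4),"sleeve end",np.percentile(P[dark,0],98) if dark.any() else None)
    return a
E
python3 - <<'E'
from h import *
a=barpose();save("w15",a); s=sense();print(s["gripper_width"],s["wrist_force"],delta(.5,0.0,.26,-82))
E
```

```text
n 11110 dir [ 1.    -0.009 -0.   ] pt [ 0.0668 -0.0009  0.0026] far end x 0.1174892469699852 z@end,z@0 [0.0026 0.0027] sleeve end 0.04410157438237252
0.17315488920728647 [-0.00828237 -0.07173718 -0.81264888] ('travel', [0.69, 10.75, -1.44], 'roll', np.float64(-5.48), 'TCP', [0.607, 0.0117, 0.2452], 'th', np.float64(-87.48), 't', 29.0)
```

The viewer limit of 12 pictures is reached, so I go on with measurements. The bar is held level: the far end is at tool x = +117 mm, its middle at about +18 mm, and its axis about 9 mm ahead of the TCP. Moving to the carrier.

Call:
arm_command(rows=[{"fingers": 0, "travel": [0, 3, 0], "roll": -1}, {"fingers": 0, "travel": [0, 7, 0], "roll": -3}, {"fingers": 0, "travel": [-1, 11, 0], "roll": -5.5}, {"fingers": 0, "travel": [-4, 14, 0], "roll": -5.5}, {"fingers": 0, "travel": [-8, 16, 0], "roll": -5.5}, {"fingers": 0, "travel": [-12, 16, 0], "roll": -5.5}, {"fingers": 0, "travel": [-16, 16, 0], "roll": -5.5}, {"fingers": 0, "travel": [-20, 16, 0], "roll": -5.5}, {"fingers": 0, "travel": [-24, 16, 0], "roll": -5.5}, {"fingers": 0, "travel": [-28, 16, 0], "roll": -5.5}])

```text
time_s: 30.0
tcp_pos: [0.435, 0.2849, 0.2443]
ee_rot: [[0.14, -0.99, -0.004], [-0.99, -0.14, -0.004], [0.003, 0.004, -1.0]]
wrist_force: [0.8, -0.8, -1.3]
gripper_width: 0.174
```

Call:
arm_command(rows=[{"fingers": 0, "travel": [-2, 0, 0], "roll": 0}, {"fingers": 0, "travel": [-4, 0, 0], "roll": 0}, {"fingers": 0, "travel": [-5, 0, 0], "roll": 0}, {"fingers": 0, "travel": [-5, 0, 0], "roll": 0}, {"fingers": 0, "travel": [-5, 0, 0], "roll": 0}])

```text
time_s: 30.5
tcp_pos: [0.4294, 0.3329, 0.2464]
ee_rot: [[0.139, -0.99, -0.001], [-0.99, -0.139, -0.001], [0.001, 0.001, -1.0]]
wrist_force: [0.0, -0.7, -1.8]
gripper_width: 0.173
```

Run:
```python
from h import *
a=barpose();save("w16",a); s=sense();print(s["gripper_width"],delta(.432,.3626,.145,-82))
```

```text
n 11122 dir [1.    0.013 0.009] pt [ 0.0748 -0.0006  0.0032] far end x 0.1175291355135619 z@end,z@0 [0.0034 0.0025] sleeve end 0.04404318113149633
0.17502334566459046 ('travel', [-2.93, -0.66, 10.16], 'roll', np.float64(-0.01), 'TCP', [0.4295, 0.3327, 0.2466], 'th', np.float64(-82.01), 't', 30.55)
```

Call:
arm_command(rows=[{"fingers": 0, "travel": [-2.9, -0.6, 0], "roll": 0}, {"fingers": 0, "travel": [-2.9, -0.6, 3], "roll": 0}, {"fingers": 0, "travel": [-2.9, -0.6, 6], "roll": 0}, {"fingers": 0, "travel": [-2.9, -0.6, 8.5], "roll": 0}, {"fingers": 0, "travel": [-2.9, -0.6, 10], "roll": 0}, {"fingers": 0, "travel": [-2.9, -0.6, 10.8], "roll": 0}, {"fingers": 0, "travel": [-2.9, -0.6, 11.4], "roll": 0}, {"fingers": 0, "travel": [-2.9, -0.6, 11.8], "roll": 0}, {"fingers": 0, "travel": [-2.9, -0.6, 12.1], "roll": 0}, {"fingers": 0, "travel": [-2.9, -0.6, 12.1], "roll": 0}])

```text
time_s: 31.55
tcp_pos: [0.4315, 0.3634, 0.1258]
ee_rot: [[0.14, -0.99, 0.0], [-0.99, -0.14, 0.0], [-0.0, -0.0, -1.0]]
wrist_force: [-0.2, -0.4, -1.4]
gripper_width: 0.175
```

Run:
```python
from h import *
s=sense();print(s["gripper_width"],s["wrist_force"],delta(.432,.3626,.124,-82)); barpose()
```

```text
0.1749814093497386 [-0.15028426 -0.42824594 -1.351045  ] ('travel', [0.09, -0.04, 0.18], 'roll', np.float64(0.04), 'TCP', [0.4315, 0.3634, 0.1258], 'th', np.float64(-81.96), 't', 31.55)
n 14214 dir [ 1.    -0.005  0.008] pt [ 0.0647 -0.0006  0.0028] far end x 0.11734085689973121 z@end,z@0 [0.0031 0.0023] sleeve end 0.04410977745691313
```

Not touching yet; I lower it a little further until the notches take the weight.

Call:
arm_command(rows=[{"fingers": 0, "travel": [0, 0, 0.1], "roll": 0}, {"fingers": 0, "travel": [0, 0, 0.2], "roll": 0}, {"fingers": 0, "travel": [0, 0, 0.3], "roll": 0}, {"fingers": 0, "travel": [0, 0, 0.4], "roll": 0}, {"fingers": 0, "travel": [0, 0, 0.4], "roll": 0}])

```text
time_s: 32.1
tcp_pos: [0.4316, 0.3637, 0.1242]
ee_rot: [[0.141, -0.99, 0.001], [-0.99, -0.141, 0.001], [-0.001, -0.002, -1.0]]
wrist_force: [-4.5, -2.2, 10.7]
gripper_width: 0.171
```

Call:
arm_command(rows=[{"fingers": 20, "travel": [0, 0, -0.1], "roll": 0}, {"fingers": 24, "travel": [0, 0, -0.1], "roll": 0}, {"fingers": 30, "travel": [0, 0, -0.1], "roll": 0}, {"fingers": 40, "travel": [0, 0, -0.1], "roll": 0}, {"fingers": 45, "travel": [0, 0, -0.1], "roll": 0}, {"fingers": 45, "travel": [0, 0, -1], "roll": 0}, {"fingers": 45, "travel": [0, 0, -4], "roll": 0}, {"fingers": 45, "travel": [0, 0, -8], "roll": 0}, {"fingers": 45, "travel": [0, 0, -13], "roll": 0}, {"fingers": 45, "travel": [0, 0, -13], "roll": 0}])

```text
time_s: 33.1
tcp_pos: [0.4345, 0.3661, 0.2605]
ee_rot: [[0.141, -0.99, 0.012], [-0.99, -0.141, 0.012], [-0.01, -0.013, -1.0]]
wrist_force: [-0.2, 0.4, 1.6]
gripper_width: 0.448
```

Call:
arm_command(rows=[{"fingers": 45, "travel": [4, 0, 0], "roll": 0}, {"fingers": 45, "travel": [4, 0, 0], "roll": 0}, {"fingers": 45, "travel": [4, 0, 0], "roll": 0}])

```text
time_s: 33.4
tcp_pos: [0.4373, 0.3233, 0.2523]
ee_rot: [[0.139, -0.99, 0.001], [-0.99, -0.139, 0.001], [-0.001, -0.001, -1.0]]
wrist_force: [0.1, 1.1, -0.1]
gripper_width: 0.453
```

Run:
```python
from h import *
def an(n):
    c=cal(n);a,d=capture(n);W=cloud(n,d,c); save("end_"+n,a); g=a.mean(2); sat=a.max(2).astype(int)-a.min(2)
    C=np.array([.4346,.3443]);y=np.radians(98);X=np.array([np.cos(y),np.sin(y)]);Y=np.array([-np.sin(y),np.cos(y)])
    L=np.dstack([(W[...,:2]-C)@X,(W[...,:2]-C)@Y,W[...,2]])
    m=(np.abs(L[...,0])<.13)&(np.abs(L[...,1])<.02)&(L[...,2]>.114)&(L[...,2]<.14)&(sat<45); P=L[m]
    for lo,hi in((-.13,-.09),(-.08,-.03),(-.02,.02),(.03,.08),(.09,.13)):
        k=P[(P[:,0]>lo)&(P[:,0]<hi)]
        if len(k)>5: print(n,lo,len(k),"y,z med",np.round(np.median(k[:,1:],0),4),"z95",round(np.percentile(k[:,2],95),4),"x",k[:,0].min().round(4),k[:,0].max().round(4))
    b=a.astype(int)
    for nm,cm,z in(("blue",b[...,2]-b[...,0]>40,.103),("sand",b[...,0]-b[...,2]>50,.069)):
        k=L[cm&(np.abs(L[...,2]-z)<.02)&(np.abs(L[...,0])<.08)&(np.abs(L[...,1])<.045)]; print(nm,len(k),np.round(np.percentile(k[:,2],[50,95]),4) if len(k) else "")
an("wrist");an("top");an("scene")
s=sense();print(s["time_s"],s["tcp_pos"],s["wrist_force"],s["gripper_width"])
```

```text
wrist -0.13 385 y,z med [-0.0003  0.1219] z95 0.1237 x -0.1003 -0.09
wrist -0.08 1635 y,z med [-0.0003  0.1219] z95 0.1238 x -0.0799 -0.03
wrist -0.02 1102 y,z med [-0.0003  0.1222] z95 0.1239 x -0.02 0.02
wrist 0.03 924 y,z med [-0.0003  0.1219] z95 0.1237 x 0.03 0.0713
blue 5445 [0.1028 0.1044]
sand 0 
top -0.13 32 y,z med [0.0006 0.1211] z95 0.1257 x -0.1002 -0.0908
top -0.08 147 y,z med [0.001  0.1221] z95 0.1265 x -0.08 -0.0303
top -0.02 48 y,z med [-0.001   0.1227] z95 0.1271 x -0.0199 0.0189
top 0.03 11 y,z med [-0.0061  0.122 ] z95 0.1231 x 0.0352 0.0584
top 0.09 14 y,z med [0.0022 0.1234] z95 0.1278 x 0.0938 0.1014
blue 369 [0.1027 0.108 ]
sand 23 [0.0565 0.0682]
scene -0.13 25 y,z med [0.0024 0.1201] z95 0.1246 x -0.1063 -0.09
scene -0.08 57 y,z med [0.0037 0.1199] z95 0.124 x -0.0797 -0.03
scene -0.02 40 y,z med [0.0047 0.1199] z95 0.124 x -0.016 0.0184
scene 0.03 55 y,z med [0.0037 0.1209] z95 0.125 x 0.0302 0.0793
blue 316 [0.099  0.1047]
sand 110 [0.0594 0.0693]
33.55 [0.43711199 0.32431629 0.25166164] [ 0.06144271  0.38518029 -0.03766086] 0.44734431967418403
```

The bar lies along the carrier axis with its top at 124 mm (axis 116 mm as specified) and level. Its ends are at ±100 mm, past both plates. Both trays are seated and the gripper is clear.

```bash
python3 -c "
from h import *
print([(l,[np.round(x['position'],3).tolist() for x in search_frame('top',l)[:2]]) for l in ('glue_bottle','sand_block')])
print(finish_job())"
```

```text
[('glue_bottle', [[0.599, 0.271, 0.107], [0.436, 0.3, 0.121]]), ('sand_block', [[0.583, -0.299, 0.025]])]
the job is handed in; nothing more can be done
None
```

The carrier is loaded and the job is handed in at about 33.6 s of the 72 s allowed; no verdict was reported.

**What I did**
- I nested the sand tray in the grey tray, gripping it by its front wall.
- I lifted the blue tray from the rack by its +x end and set it down on the mat. I took it again by the front wall and nested it on the sand tray.
- I laid the keeper bar in both notches and released everything.

**Last checks**
- **Trays:** the sand rim measured 69 mm and the blue rim 103 mm. Both are level and within about 1 mm of the expected 70 and 104 mm.
- **Bar:** its top is at 124 mm, so its axis is at 116 mm as specified. It is level, centred within about 1 mm by the wrist camera, with ends at ±100 mm, past both plates. The scene camera puts it 2–5 mm to one side, and I trusted the wrist camera.
- **Robot:** the gripper is clear above the stack and the wrist force reads about zero.
- **Glue bottle:** it is where it started, within about 4 mm by the search network.
- **Sanding block:** the network reports the same place as at the start, but that spot looked like a tape roll in the picture. I never confirmed the block itself by eye.

**What did not go as planned**
- The tool rack behind the bar left little room, so I gripped the bar about 20 mm off its middle and near the fingertips. The arm gave about 5 mm sideways while closing, and it held without slipping.
- I reached the 12-picture viewing limit before the bar was placed, so the checks on the bar and the finished stack are measurements, not something I saw.

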